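# Set the slicing guide's fence and tighten its winged nut

## Task

Slide the cutting guide's fence gently against the loaf tin until the tin sits square against the backstop with no gap on either side, then lock the fence by turning the four-winged nut clockwise, in short arcs between the two upright guard plates, until it is firmly hand-tight on its strap (about a quarter newton-metre, not crushed). Do not force the guard plates, and leave the other things on the counter where they are.

Things in the scene. Friction and masses are not known exactly. Their poses are not given: they have to be found in the camera images.
- guide: Wooden cutting guide fixed to the counter: board 164 mm (its x) by 326 mm (its y), 12 mm thick. Origin: underside of the board, on the nut's vertical axis; x, y along the board, z up. The board runs from y = -92 to +234 mm. Its steel backstop, 150 mm wide and 57 mm high, has its inner face at y = 216 mm.
- guard: The two upright steel guard plates beside the nut, fixed to the guide, same origin and axes as the guide. They lie along y (76 mm long, 5 mm thick), inner faces at x = +44 and -44 mm, tops 68 mm above the counter. The space between them is open at both ends (-y and +y); fingers that span far from the axis hit them when turned too far from the guide's y direction.
- fence (a joint): Slide of the aluminium fence along the guide's +y, m; 0 to 0.064, larger is nearer the backstop. Slides with about 3 N of friction and stays where it is left while the nut is loose.
- fence_tab (a point): Centre of the top of the fence's upright black grip tab, 104 mm above the counter. The tab is 26 mm along x and 10 mm along y (pinch it across y); it rises alone from the fence plate's top at 60 mm.
- fence_face (a point): Middle of the fence face that meets the tin, 37 mm above the counter. The fence plate is 130 mm wide (x), 10 mm thick (y), top at 60 mm. In the guide's frame this point lies at y = 88 mm + joint fence; a slotted bar runs from it back under the strap, its top 20 mm above the counter.
- loaf_tin: Grey loaf tin, open top, 152 mm long (its x) by 69 mm wide (its y), 52 mm high, 0.2 kg, loose on the board between fence and backstop with a few millimetres to some centimetres of play. Origin: centre of its underside, 12 mm above the counter. Home when its centre is about 181 mm along the guide's y with its length along the guide's x.
- nut: Dark steel hand nut with four upright wings, on a screw stud. Origin: on its axis, 16 mm below the hub's underside; x, y axes run along the wings, z up; quarter-turn symmetric. Hub: 14 mm radius, 16 to 44 mm above the origin; wings 18 to 42 mm up, 5 mm thick, reaching 27 mm out. Clockwise from above tightens, lowering it 10 mm a turn.
- nut_top (a point): Centre of the nut's top, 44 mm above body nut. Grip the hub with a finger in each of two facing gaps, midway between wings (45 degrees from the x axis). It turns with about 0.05 N m until its collar meets the strap (some 0.8 to 3.3 rad on); then torque climbs within a fraction of a turn, roughly 0.08 N m for each 10 N of clamping. It holds where it is left.
- strap: Loose steel clamping strap, 80 mm (x) by 30 mm (y), 6 mm thick, lying across the fence's slotted bar beneath the nut, kept in place by four lips that reach 27 mm above the counter. Origin: centre of its underside; its top is 26 mm above the counter. The plain collar (13 mm radius) below the nut's hub comes down on it; the collar's foot lies within 1.5 mm of body nut's origin, not known better.
- egg_timer: Kitchen timer, 63 mm across, 52 mm high, a bystander near the nut's end of the guide.
- price_block_0: Small slate price card in an oak foot, 68 x 22 x 52 mm, bystander beyond the guide.
- price_block_1: Another such price card, bystander near the counter's front edge at the right.
- cookie_cutter_1: Round tin cookie cutter, 57 mm across, 30 mm high, bystander beyond the guide.
- espresso_cup: Small cup with handle, 89 mm over the handle, 48 mm high, bystander at the backstop's end of the guide.
Things that resemble listed ones, but are neither listed nor needed, are in the scene too. There is more than one size of the strap; the one meant has the size given above.

How it is judged:
On the way, in this order (a step that is already met when the one before it is completed fails the run):
1. the tin is square against the backstop and the fence is up against it, the nut still loose (y of loaf_tin in the frame of guide above 0.178 m and angle between the x axis of loaf_tin and the x axis of guide, either way round below 0.05 rad and y of fence_face in the frame of loaf_tin above -0.0385 m and contact force between nut and strap below 3 N), for 0.2 s.
2. the nut is clamped on the strap (contact force between nut and strap between 12 and 75 N and y of loaf_tin in the frame of guide above 0.178 m and angle between the x axis of loaf_tin and the x axis of guide, either way round below 0.05 rad and y of fence_face in the frame of loaf_tin above -0.0385 m), for 0.2 s.
At the end, for the whole second after the job is handed in: The tin is against the backstop (within 3 mm) and square (within 0.05 rad), the fence face within 4 mm of the tin, the nut presses on its strap with 12 to 75 N, all at rest (all of step 2 and linear speed of loaf_tin below 0.01 m/s and angular speed of nut below 0.05 rad/s); the robot touches nothing.
It fails at once if the fence presses the tin with more than 30 N (contact force between fence and loaf_tin above 30 N).
It fails at once if the nut is overtightened: more than 100 N on the strap (contact force between nut and strap above 100 N).
It fails at once if the robot pushes a guard plate with more than 15 N (contact force between any of the fingers, the arm and guard above 15 N).
It fails at once if a bystander is moved more than 30 mm (distance of any of egg_timer, price_block_0, price_block_1, cookie_cutter_1, espresso_cup from where it was at the start of the episode above 0.03 m).
It also fails if it takes over 72 s, if anything falls off the work surface, if the arm or the gripper's body presses on something with over 40 N, if the wrist force passes 120 N, or if a joint passes its speed limit or range.

## Robot

A 6-joint arm with a two-finger parallel gripper is mounted at the origin on a cart in front of the work surface, level with it; the furniture and walls round the work are solid. World frame = base frame: x ahead of the robot, y to its left, z up, the work surface at z = 0. Lengths are in m, angles in rad, forces in N, time in s.
With the tool pointing down it reaches from about 0.25 to 0.725 m from the base axis. Payload 4 kg.
Tool frame: the origin (TCP) lies between the finger pads; the fingertips stand 11 mm ahead of it and the grasp point (between the pads) lies 8 mm behind it (bot.tip_extent is the distance from the TCP to the fingertips, in m); z points along the fingers, y is the line along which they close (so a half turn about z gives the same grasp; the last joint's range is limited). The gripper opens to 85 mm and grips with 20 to 120 N. Pads are 22 mm wide; open, the fingers measure 114 mm over their backs; the gripper's body (76 mm by 85 mm) begins 54 mm behind the grasp point. The pads swing forward as they close: fully open they stand 13 mm farther back than shut.
Start: joints at [-1.266, 0.241, 0.005, 1.335, 0, 1.571], TCP at [0.15, -0.477, 0.204] pointing down, gripper open.
Joint ranges: [-2.72, 2.72], [-1.05, 1.87], [-1.09, 1.28], [-1.99, 2.15], [-1.42, 1.44], [-3.14, 3.14]. Speed limits (rad/s): [2.79, 2.79, 3.14, 3.14, 3.14, 3.14].

## Interface

Orientations are given as a unit quaternion [x, y, z, w].
In Python, from workcell import bot gives the robot as it stands. The module is installed in compiled form; this text tells all that it offers.
- The arm moves only by the tool drive_tool, never from a script. Its argument "rows" is a list of rows, each an object of numbers: "dx", "dy", "dz": the shift along the tool's x, y, z in units of 50 mm (1.0 is 50 mm); "wx", "wy", "wz": the turn, a rotation vector about the tool's x, y, z in units of 5 degrees (1.0 is 5 degrees); "hand": the finger opening in mm, from 0 to 85.4. A call has 1 to 20 rows; each row is the pose to reach, as a shift and turn from the pose commanded when the call began, along the tool's axes at that moment; what a row does not reach only later rows make up. A row lasts 1/10 s, in which the tool goes at most 50 mm and 8.59 degrees, less where a joint would pass 70% of its speed; a pose out of reach is approached as far as the arm can. A call with a gripper value outside its range is refused whole. The fingers move at their own pace and stop on an object; the grip force is fixed at half the most. Time passes only in rows, so rows that repeat a pose let the fingers close. It gives the time, the measured TCP pose, the force, the opening and the grip force at its end, in the units of the state.
- bot.get_obs(): the state, without advancing time (a new reading comes with each control period).
- bot.camera(name): name is "scene" or "top"; returns the picture (420x560x3 uint8, red, green, blue); there is no depth.
- bot.get_calibration(name): a dict with "vfov" (degrees; the focal length in pixels is half the picture's height over the tangent of half this angle, whatever the lens; pixels are square), "cx", "cy" (the principal point, pixels), "k1" (the pictures are not rectified: a ray, as slopes to the right and down, at radius r is drawn at 1 + k1 r^2 times it, then the intrinsics apply), "origin" and "rotation" of the camera in the world. Camera axes: x right, y up, looking along -z (the intrinsics and any distortion apply to the point x, -y, -z); pixel columns grow to the right and rows downward; lengths in m; the calibration is good to about 2 mm. A picture is of the moment at which its call begins. get_calibration takes no time and is no camera call.
- bot.job_done(): hands the job in; it is judged then, once.
Trained networks look in the newest picture that a camera, given by its name, has taken for a name from the list of things; names that differ only in an ending like _2 or _b are one class to them, and where a whole thing is asked for, a point or a joint stands for the part that bears it (a point fixed in the world has none). Each returns a list of dicts, best first, with "score" (0 to 1); they miss things now and then, are a little off and sometimes report something else, mostly with a low value. They report only what shows in the picture. A call takes as long as a camera call. They do not tell look-alikes from the thing itself.
- bot.look_for(camera, thing): "extent" ([centre column, centre row, width, height] in pixels, round what is visible of it).
- bot.outline_of(camera, thing): "region" (420x560 bool, what is visible of it) and "extent" ([centre column, centre row, width, height] in pixels, round what is visible of it).
The state is a dict: "clock": time; "joint_pos": joint angles; "joint_vel": joint speeds; "tau": joint torques, N m; "eef_pos": TCP position; "tool_rot": TCP orientation; "ft_force": force on the tool from outside, world axes, zero at the start; "ft_torque": the same for the moment, N m; "grip_width": finger opening in m; "grasp_force": force on a finger pad.
Only numpy, scipy, OpenCV 4.12 (cv2) and the standard library are available. Lean on these libraries where they do the work, as an engineer would, in place of code of your own. Each camera call takes 0.05 s, during which the arm holds its last target. There are 200 camera calls.

## Working session

There is one attempt and no reset: what is moved stays moved. The work goes in short steps, Python scripts to look and compute and a tool call to move; the robot and the scene stay as the last step left them, time stands still between calls to the robot, and variables do not carry over. Pictures are saved under pics/ and viewed, at most 11 in all, crops included, and the job is handed in when it is done.

Besides the shell and the picture viewer there is one more tool, called after "Request:" as name(argument=value, ...), one argument or row to a line, values as JSON. drive_tool: Moves the arm, as the interface text tells. Its arguments: {"type":"object","properties":{"rows":{"type":"array","items":{"type":"object","properties":{"dx":{"type":"number"},"dy":{"type":"number"},"dz":{"type":"number"},"wx":{"type":"number"},"wy":{"type":"number"},"wz":{"type":"number"},"hand":{"type":"number"}}}}},"required":["rows"]}

```bash
mkdir -p pics; python3 - <<'E'
from workcell import bot
import cv2,numpy as np
for c in("scene","top"):
    im=bot.camera(c); cv2.imwrite(f"pics/{c}0.png",im[:,:,::-1]); 
    k=bot.get_calibration(c); print(c,{a:np.round(b,4).tolist() for a,b in k.items()})
    for t in("guide","nut","strap","fence_tab","loaf_tin","guard"):
        print(t,[(round(d["score"],2),np.round(d["extent"]).tolist()) for d in bot.look_for(c,t)[:4]])
print(bot.get_obs(),bot.tip_extent)
E
```

```text
scene {'vfov': 54.1413, 'cx': 276.2788, 'cy': 204.0108, 'k1': -0.0592, 'origin': [0.6691, -0.5553, 1.1358], 'rotation': [0.2468, 0.0222, 0.0787, 0.9656]}
guide [(0.91, [255.0, 225.0, 73.0, 106.0])]
nut [(0.59, [251.0, 240.0, 16.0, 18.0]), (0.45, [254.0, 244.0, 26.0, 16.0])]
strap [(0.76, [253.0, 242.0, 31.0, 15.0]), (0.6, [294.0, 160.0, 19.0, 6.0])]
fence_tab [(0.86, [260.0, 237.0, 49.0, 67.0])]
loaf_tin [(0.96, [262.0, 194.0, 51.0, 28.0])]
guard [(0.84, [253.0, 242.0, 45.0, 35.0])]
top {'vfov': 52.714, 'cx': 283.2179, 'cy': 215.9343, 'k1': -0.0599, 'origin': [0.4701, 0.0296, 1.0485], 'rotation': [0.0268, -0.0281, -0.7056, 0.7075]}
guide [(0.96, [307.0, 228.0, 134.0, 70.0]), (0.34, [333.0, 229.0, 76.0, 51.0])]
nut [(0.6, [338.0, 228.0, 18.0, 16.0]), (0.52, [331.0, 226.0, 72.0, 52.0])]
strap [(0.55, [338.0, 227.0, 9.0, 38.0]), (0.52, [204.0, 202.0, 14.0, 29.0])]
fence_tab [(0.95, [333.0, 228.0, 75.0, 56.0])]
loaf_tin [(0.75, [268.0, 232.0, 32.0, 68.0]), (0.48, [332.0, 229.0, 73.0, 57.0])]
guard [(0.9, [336.0, 227.0, 36.0, 50.0])]
{'clock': 0.7, 'joint_pos': array([-1.26603317e+00,  2.40550446e-01,  5.01169746e-03,  1.33520766e+00,
       -2.15790370e-05,  1.57076302e+00]), 'joint_vel': array([ 0.00054126,  0.00063159, -0.00082673, -0.00021905, -0.00156753,
        0.00130057]), 'tau': array([ 7.96611439e-04, -3.72076964e+01,  2.52641845e+01,  8.43678827e-04,
        4.11860651e-05,  1.96322361e-06]), 'eef_pos': array([ 0.15002799, -0.47696491,  0.20383571]), 'tool_rot': array([ 9.88409848e-01,  1.51809000e-01, -6.87652320e-06,  2.63062559e-05]), 'ft_force': array([ 0.19287104, -0.70159748, -0.28850867]), 'ft_torque': array([-0.00305123,  0.01624831, -0.0287914 ]), 'grasp_force': 0.0, 'grip_width': 0.08520866517547912} 0.011
```

```bash
python3 - <<'E'
import cv2
a=cv2.imread("pics/top0.png"); cv2.imwrite("pics/topc.png",cv2.resize(a[170:290,220:390],None,fx=4.7,fy=4.7,interpolation=cv2.INTER_CUBIC))
E
```

```text
(no output)
```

View pics/top0.png

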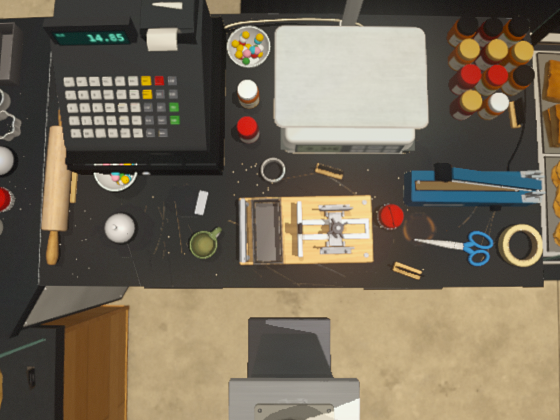

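View pics/topc.png

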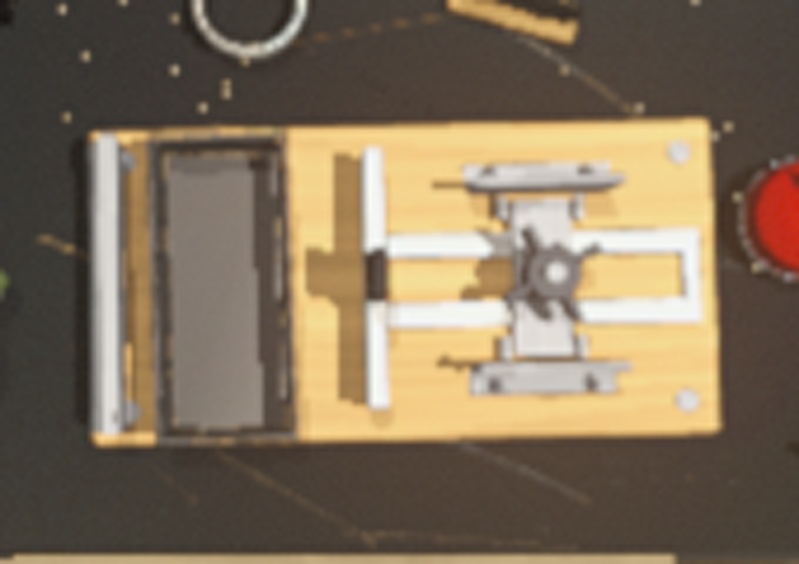

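View pics/scene0.png

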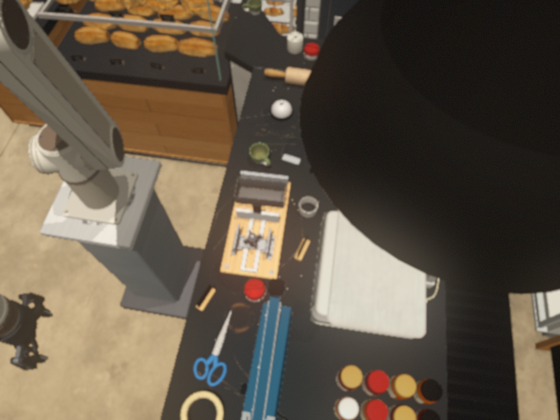

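```bash
cat > h.py <<'E'
import numpy as np,cv2
from scipy.spatial.transform import Rotation as R
from scipy.optimize import least_squares
from workcell import bot
def cam(c):
    k=bot.get_calibration(c); f=210/np.tan(np.radians(k["vfov"]/2)); r=np.array(k["rotation"])
    r=r if r.shape==(3,3) else R.from_quat(r).as_matrix()
    return f,k["cx"],k["cy"],k["k1"],np.array(k["origin"]),r
def proj(c,P):
    f,cx,cy,k1,o,r=cam(c); q=(np.atleast_2d(P)-o)@r; s=q[:,:2]/-q[:,2:]*[1,-1]
    s=s*(1+k1*(s**2).sum(1,keepdims=True)); return s*f+[cx,cy]
def back(c,uv,z):
    f,cx,cy,k1,o,r=cam(c); d=(np.atleast_2d(uv)-[cx,cy])/f; s=d.copy()
    for _ in range(9): s=d/(1+k1*(s**2).sum(1,keepdims=True))
    v=np.c_[s[:,0],-s[:,1],-np.ones(len(s))]@r.T
    return o+v*((z-o[2])/v[:,2])[:,None]
def g2w(p,P):
    P=np.atleast_2d(P).astype(float); c,s=np.cos(p[2]),np.sin(p[2])
    return np.c_[p[0]+c*P[:,0]-s*P[:,1],p[1]+s*P[:,0]+c*P[:,1],P[:,2]]
E
python3 - <<'E'
from h import *
off=np.array([220,170])
uv=lambda L:np.array(L)/4.7+off-0.4
b=np.array([[82,234,12],[82,-92,12],[-82,-92,12],[-82,234,12]])/1e3
u=uv([[90,132],[710,120],[720,430],[93,445]])
print(back("top",u,.012).round(4).tolist())
s=least_squares(lambda p:(proj("top",g2w(p,b))-u).ravel(),[.43,-.1,0]); p=s.x; print(p,s.fun.round(2))
# refine with colour mask edges in both
for c in("top","scene"):
    im=cv2.imread(f"pics/{c}0.png"); q=proj(c,g2w(p,b)); 
    cen=proj(c,g2w(p,[[0,0,.073]]))[0]; print(c,"nut top pred",cen)
    print("tab",proj(c,g2w(p,[[0,.088-.005,.104],[0,.147-.005,.104]])))
    x,y=(cen-[24,18]).astype(int); 
    big=cv2.resize(im[y:y+36,x:x+48],None,fx=16,fy=16,interpolation=cv2.INTER_CUBIC)
    cv2.imwrite(f"pics/nut_{c}.png",big); print("crop off",x,y)
a,b2=cv2.imread("pics/nut_top.png"),cv2.imread("pics/nut_scene.png")
cv2.imwrite("pics/nut2.png",cv2.resize(np.hstack([a[:, 100:-100],b2[:,100:-100]]),None,fx=.7,fy=.7))
E
```

```text
[[0.5954, 0.1373, 0.012], [0.6028, -0.1882, 0.012], [0.4407, -0.1913, 0.012], [0.4323, 0.1341, 0.012]]
[ 0.51947378 -0.09799096  0.02329757] [-0.21 -0.23 -0.04 -0.32  0.23  0.42  0.02  0.11]
top nut top pred [337.72824554 227.51567828]
tab [[302.40957603 227.59118364]
 [275.96772504 228.13524265]]
crop off 313 209
scene nut top pred [251.91782593 237.01697033]
tab [[256.18696526 206.22140604]
 [259.48138854 188.63813267]]
crop off 227 219
```

View pics/nut_top.png

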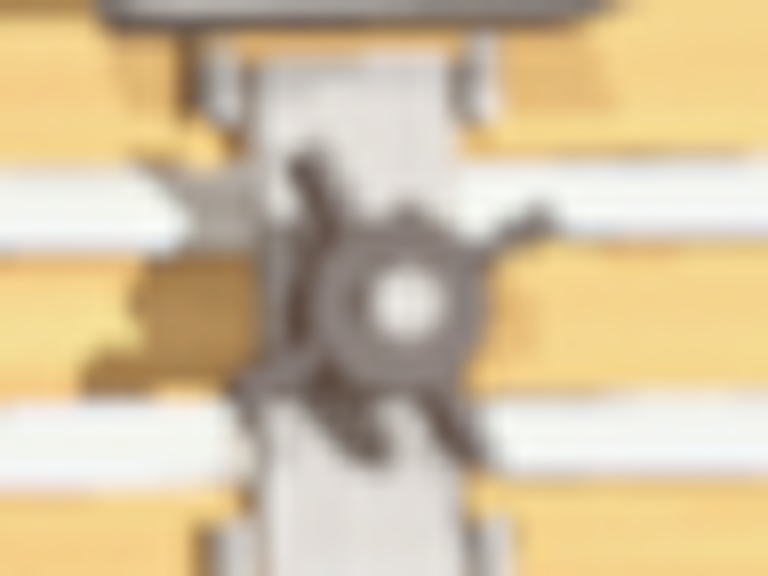

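```bash
cat >> h.py <<'E'
P0=np.array([0.51947,-0.09799,0.0233])
def rel(goal,psi,z=None):
    """units of drive_tool to reach world goal & yaw (deg) from measured pose"""
    o=bot.get_obs(); r=R.from_quat(o["tool_rot"]); d=r.inv().apply(np.array(goal)-o["eef_pos"])/.05
    w=(r.inv()*R.from_euler('ZX',[psi,180],degrees=True)).as_rotvec(degrees=True)/5
    return d.round(3),w.round(3)
E
python3 - <<'E'
from h import *
t=back("top",[[376/4.7+219.6,275/4.7+169.6]],.104)[0]; print("tab",t)
c,s=np.cos(P0[2]),np.sin(P0[2]); d=t[:2]-P0[:2]; print("tab guide x,y",d[0]*c+d[1]*s,-d[0]*s+d[1]*c)
n=np.array([[405,305]])/16+[313-.47,209-.47]; print("nut",back("top",n,.074))
# nut yaw fit: tips (x16 crop) at z .06
tips=np.array([[310,160],[540,215],[470,450],[245,385]])/16+[312.5,208.5]; w=back("top",tips,.060); 
print(w.round(4).tolist(),w.mean(0)); 
print([np.degrees(np.arctan2(*(w[i]-w[j])[[1,0]])) for i,j in((0,2),(1,3))])
print(rel([t[0],t[1],.16],1.3))
E
```

```text
tab [ 0.51636395 -0.0087433   0.104     ]
tab guide x,y -0.0010259420115541085 0.08929484453611682
nut [[ 0.51924656 -0.09812284  0.074     ]]
[[0.5412, -0.0861, 0.06], [0.5332, -0.1198, 0.06], [0.4989, -0.1092, 0.06], [0.5083, -0.0764, 0.06]] [ 0.52040578 -0.09788757  0.06      ]
[np.float64(28.64919010777486), np.float64(-60.07037538604949)]
(array([ 9.799, -6.734,  0.876]), array([1.000e-03, 0.000e+00, 3.233e+00]))
```

Request:
drive_tool(
  rows=[
    {"dx": 0.5,"dy": -0.3,"hand": 60},
    {"dx": 1.2,"dy": -0.8,"wz": 0.5,"hand": 60},
    {"dx": 2,"dy": -1.4,"wz": 1,"hand": 60},
    {"dx": 2.8,"dy": -1.9,"wz": 1.5,"hand": 60},
    {"dx": 3.6,"dy": -2.5,"wz": 2,"hand": 60},
    {"dx": 4.4,"dy": -3,"wz": 2.5,"hand": 60},
    {"dx": 5.2,"dy": -3.6,"wz": 3.23,"hand": 60},
    {"dx": 6,"dy": -4.1,"wz": 3.23,"hand": 60},
    {"dx": 6.8,"dy": -4.7,"wz": 3.23,"hand": 60},
    {"dx": 7.6,"dy": -5.2,"wz": 3.23,"hand": 60},
    {"dx": 8.4,"dy": -5.8,"wz": 3.23,"hand": 60},
    {"dx": 9.2,"dy": -6.3,"wz": 3.23,"hand": 60},
    {"dx": 9.7,"dy": -6.65,"dz": 0.4,"wz": 3.23,"hand": 60},
    {"dx": 9.8,"dy": -6.73,"dz": 0.88,"wz": 3.23,"hand": 60},
    {"dx": 9.8,"dy": -6.73,"dz": 0.88,"wz": 3.23,"hand": 60},
    {"dx": 9.8,"dy": -6.73,"dz": 0.88,"wz": 3.23,"hand": 60},
  ],
)

```text
invalid input at $.rows[0]: expected keys dx, dy, dz, wx, wy, wz, hand
```

```bash
python3 - <<'E'
from h import *
o=bot.get_obs();print({k:np.round(o[k],4) for k in("clock","joint_pos","ft_force","ft_torque")})
print(rel([.5167,-.0085,.083],1.3))
E
```

```text
{'clock': np.float64(0.7), 'joint_pos': array([-1.266 ,  0.2406,  0.005 ,  1.3352, -0.    ,  1.5708]), 'ft_force': array([ 0.1929, -0.7016, -0.2885]), 'ft_torque': array([-0.0031,  0.0162, -0.0288])}
(array([ 9.807, -6.737,  2.416]), array([1.000e-03, 0.000e+00, 3.233e+00]))
```

Request:
drive_tool(
  rows=[
    {"dx": 0.5,"dy": -0.3,"dz": 0,"wx": 0,"wy": 0,"wz": 0.3,"hand": 60},
    {"dx": 1.3,"dy": -0.9,"dz": 0,"wx": 0,"wy": 0,"wz": 0.8,"hand": 60},
    {"dx": 2.1,"dy": -1.4,"dz": 0,"wx": 0,"wy": 0,"wz": 1.5,"hand": 60},
    {"dx": 2.9,"dy": -2.0,"dz": 0,"wx": 0,"wy": 0,"wz": 2.2,"hand": 60},
    {"dx": 3.7,"dy": -2.5,"dz": 0,"wx": 0,"wy": 0,"wz": 3.0,"hand": 60},
    {"dx": 4.5,"dy": -3.1,"dz": 0,"wx": 0,"wy": 0,"wz": 3.23,"hand": 60},
    {"dx": 5.3,"dy": -3.6,"dz": 0,"wx": 0,"wy": 0,"wz": 3.23,"hand": 60},
    {"dx": 6.1,"dy": -4.2,"dz": 0,"wx": 0,"wy": 0,"wz": 3.23,"hand": 60},
    {"dx": 6.9,"dy": -4.7,"dz": 0,"wx": 0,"wy": 0,"wz": 3.23,"hand": 60},
    {"dx": 7.7,"dy": -5.3,"dz": 0,"wx": 0,"wy": 0,"wz": 3.23,"hand": 60},
    {"dx": 8.5,"dy": -5.8,"dz": 0,"wx": 0,"wy": 0,"wz": 3.23,"hand": 60},
    {"dx": 9.3,"dy": -6.4,"dz": 0.2,"wx": 0,"wy": 0,"wz": 3.23,"hand": 60},
    {"dx": 9.7,"dy": -6.65,"dz": 0.5,"wx": 0,"wy": 0,"wz": 3.23,"hand": 60},
    {"dx": 9.8,"dy": -6.73,"dz": 0.88,"wx": 0,"wy": 0,"wz": 3.23,"hand": 60},
    {"dx": 9.8,"dy": -6.73,"dz": 0.88,"wx": 0,"wy": 0,"wz": 3.23,"hand": 60},
    {"dx": 9.8,"dy": -6.73,"dz": 0.88,"wx": 0,"wy": 0,"wz": 3.23,"hand": 60},
    {"dx": 9.8,"dy": -6.73,"dz": 0.88,"wx": 0,"wy": 0,"wz": 3.23,"hand": 60},
  ],
)

```text
clock: 2.4
eef_pos: [0.5167, -0.0096, 0.1609]
tool_rot: [1.0, 0.011, 0.001, 0.0]
ft_force: [-0.2, -0.3, -0.3]
grip_width: 0.0602
grasp_force: 0.0
```

```bash
python3 - <<'E'
from h import *
o=bot.get_obs();print({k:np.round(o[k],4) for k in("clock","joint_pos","eef_pos","ft_force","ft_torque","grip_width")})
print(rel([.5167,-.0085,.083],1.3))
E
```

```text
{'clock': np.float64(2.4), 'joint_pos': array([-1.8500e-02,  2.9480e-01, -3.5500e-02,  1.2390e+00, -2.0000e-04,
        3.1012e+00]), 'eef_pos': array([ 0.5167, -0.0096,  0.1609]), 'ft_force': array([-0.2327, -0.343 , -0.2842]), 'ft_torque': array([ 0.0192, -0.006 , -0.0428]), 'grip_width': np.float64(0.0602)}
(array([-0.003, -0.023,  1.559]), array([ 0.003, -0.017, -0.01 ]))
```

Request:
drive_tool(
  rows=[
    {"dx": 0,"dy": -0.01,"dz": 0.4,"wx": 0,"wy": 0,"wz": 0,"hand": 50},
    {"dx": 0,"dy": -0.02,"dz": 0.9,"wx": 0,"wy": 0,"wz": 0,"hand": 40},
    {"dx": 0,"dy": -0.02,"dz": 1.3,"wx": 0,"wy": 0,"wz": 0,"hand": 40},
    {"dx": 0,"dy": -0.02,"dz": 1.5,"wx": 0,"wy": 0,"wz": 0,"hand": 40},
    {"dx": 0,"dy": -0.02,"dz": 1.5,"wx": 0,"wy": 0,"wz": 0,"hand": 25},
    {"dx": 0,"dy": -0.02,"dz": 1.5,"wx": 0,"wy": 0,"wz": 0,"hand": 15},
    {"dx": 0,"dy": -0.02,"dz": 1.5,"wx": 0,"wy": 0,"wz": 0,"hand": 5},
    {"dx": 0,"dy": -0.02,"dz": 1.5,"wx": 0,"wy": 0,"wz": 0,"hand": 5},
    {"dx": 0,"dy": -0.02,"dz": 1.5,"wx": 0,"wy": 0,"wz": 0,"hand": 5},
    {"dx": 0,"dy": -0.02,"dz": 1.5,"wx": 0,"wy": 0,"wz": 0,"hand": 5},
  ],
)

```text
clock: 3.4
eef_pos: [0.5167, -0.0078, 0.0852]
tool_rot: [1.0, 0.012, 0.0, 0.0]
ft_force: [-0.6, 0.7, 0.7]
grip_width: 0.0049
grasp_force: 0.0
```

```bash
python3 - <<'E'
from h import *
a=bot.camera("top")[:,:,::-1];b=bot.camera("scene")[:,:,::-1]
o=bot.get_obs()["eef_pos"];print(proj("top",o),proj("scene",o))
A=cv2.resize(a[190:270,225:325],(400*2-400,320)); B=cv2.resize(b[160:240,210:310],(400,320))
cv2.imwrite("pics/m1.png",np.hstack([A,B]))
E
```

```text
[[298.87763414 228.44380372]] [[256.61115312 207.15191367]]
```

View pics/m1.png

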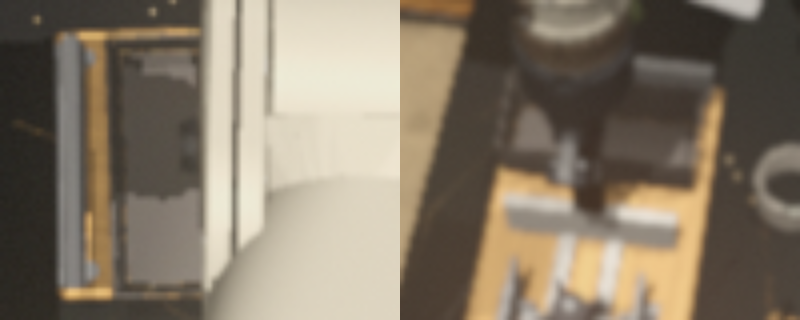

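```bash
python3 - <<'E'
from h import *
for n,P in {"tabtop":[0,.0893,.104],"tabbase":[0,.0893,.06],"plateL":[-.065,.0893,.06],"plateR":[.065,.0893,.06],"boardcorner+":[.082,-.092,.012],"stop":[-.075,.216,.069]}.items():
    w=g2w(P0,[P]); print(n,w.round(4),proj("scene",w).round(1),proj("top",w).round(1))
im=cv2.imread("pics/scene0.png"); m=bot.camera("scene")[:,:,::-1]
A=cv2.resize(im[165:285,210:300],None,fx=4.4,fy=4.4,interpolation=cv2.INTER_CUBIC);B=cv2.resize(m[165:285,210:300],None,fx=4.4,fy=4.4,interpolation=cv2.INTER_CUBIC)
cv2.imwrite("pics/m2.png",np.hstack([A,B]))
E
```

```text
tabtop [[ 0.5174 -0.0087  0.104 ]] [[256.5 204.3]] [[299.6 227.7]]
tabbase [[ 0.5174 -0.0087  0.06  ]] [[257.2 211.4]] [[298.8 228.6]]
plateL [[ 0.4524 -0.0102  0.06  ]] [[235.6 208.8]] [[299.5 256.5]]
plateR [[ 0.5824 -0.0072  0.06  ]] [[279.  214.1]] [[298.2 200.9]]
boardcorner+ [[ 0.6036 -0.1881  0.012 ]] [[276.2 278.8]] [[370.6 194.8]]
stop [[0.4395 0.1162 0.069 ]] [[239.9 171.3]] [[244.7 262.1]]
```

View pics/m2.png

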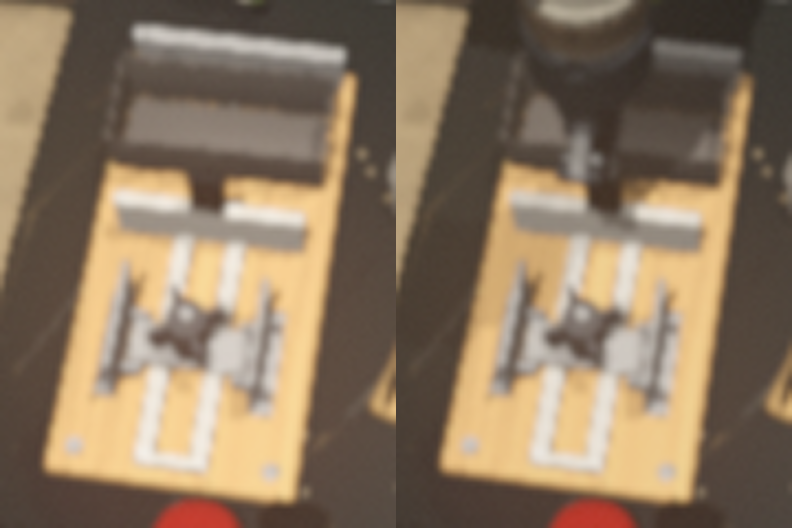

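Request:
drive_tool(
  rows=[
    {"dx": 0,"dy": -0.06,"dz": 0,"wx": 0,"wy": 0,"wz": 0,"hand": 5},
    {"dx": 0,"dy": -0.12,"dz": 0,"wx": 0,"wy": 0,"wz": 0,"hand": 5},
    {"dx": 0,"dy": -0.18,"dz": 0,"wx": 0,"wy": 0,"wz": 0,"hand": 5},
    {"dx": 0,"dy": -0.24,"dz": 0,"wx": 0,"wy": 0,"wz": 0,"hand": 5},
  ],
)

```text
clock: 3.95
eef_pos: [0.5162, 0.0045, 0.0848]
tool_rot: [1.0, 0.012, -0.0, -0.0]
ft_force: [0.4, 0.2, -0.0]
grip_width: 0.0049
grasp_force: 0.0
```

```bash
python3 - <<'E'
from h import *
a=cv2.imread("pics/scene0.png");im=bot.camera("scene")[:,:,::-1]
cv2.imwrite("pics/s3.png",im)
# shift of fence plate's front right/left part between initial and now (rows)
for x in(238,242,268,272):
    f=lambda I:I[200:228,x].astype(float).mean(1)
    p,q=f(a),f(im); print(x,p.astype(int).tolist(),q.astype(int).tolist())
E
```

```text
238 [76, 78, 109, 150, 170, 175, 182, 198, 218, 229, 225, 202, 167, 147, 145, 146, 150, 160, 172, 185, 192, 195, 194, 191, 189, 187, 183, 178] [69, 72, 102, 142, 162, 167, 172, 182, 193, 200, 196, 178, 152, 138, 137, 138, 142, 152, 161, 164, 165, 165, 165, 161, 159, 159, 161, 163]
242 [76, 76, 81, 115, 154, 176, 187, 196, 207, 221, 225, 209, 175, 150, 145, 144, 143, 147, 163, 181, 191, 195, 194, 194, 193, 190, 182, 168] [71, 68, 74, 104, 140, 161, 167, 168, 175, 189, 193, 181, 155, 140, 136, 136, 134, 139, 151, 161, 165, 164, 165, 164, 163, 160, 152, 138]
268 [107, 86, 78, 76, 80, 108, 152, 175, 184, 192, 199, 207, 221, 227, 216, 187, 156, 147, 146, 146, 152, 166, 181, 192, 197, 199, 198, 198] [75, 68, 68, 68, 67, 86, 121, 150, 164, 175, 182, 193, 210, 219, 209, 177, 148, 138, 137, 137, 143, 159, 172, 184, 189, 191, 190, 190]
272 [114, 90, 80, 77, 76, 83, 119, 160, 180, 187, 194, 204, 220, 230, 229, 208, 170, 147, 146, 146, 147, 156, 173, 190, 198, 201, 201, 200] [85, 78, 72, 70, 66, 74, 112, 152, 172, 179, 186, 197, 211, 222, 221, 200, 161, 139, 137, 137, 139, 149, 165, 181, 191, 193, 193, 192]
```

```bash
python3 - <<'E'
from h import *
im=cv2.imread("pics/s3.png"); o=bot.get_obs()["eef_pos"]; print(bot.get_obs()["ft_force"])
x0,y0,k=225,160,10
B=cv2.resize(im[y0:y0+60,x0:x0+70],None,fx=k,fy=k,interpolation=cv2.INTER_CUBIC)
for P,c in(((o+[0,0,-.011]),(0,0,255)),((o+[0,0,.008]),(0,255,0)),((o+[0,0,.062]),(255,0,0)),(g2w(P0,[[0,.0893,.104]])[0],(255,0,255))):
    q=(proj("scene",P)[0]-[x0,y0]+.5)*k; cv2.circle(B,tuple(int(v) for v in q),5,c,2); print(q)
cv2.imwrite("pics/s3c.png",B)
E
```

```text
[-0.08553642 -0.27978064 -0.28902997]
[329.55276971 456.67056689]
[326.66275655 425.40093952]
[317.99821848 331.56647233]
[320.44716034 448.03364998]
```

View pics/s3c.png

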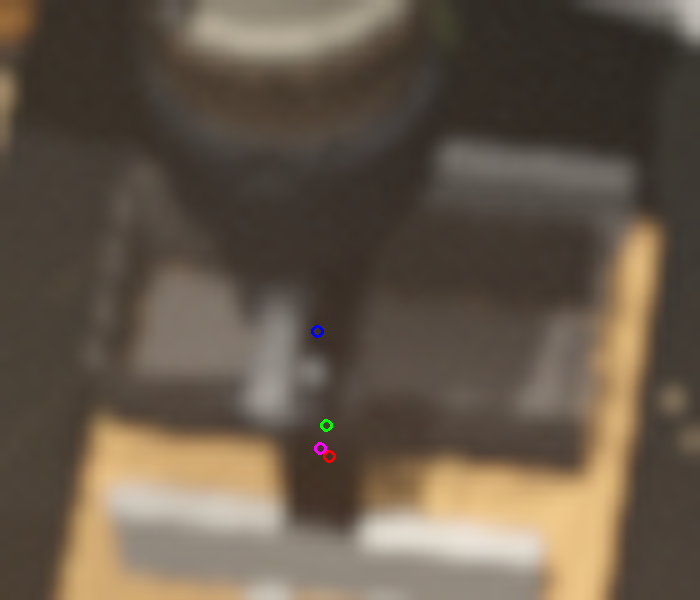

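The scene view suggests the closed fingers are above or behind the tab (the fence hasn't moved). I'll feel for its height.

Request:
drive_tool(
  rows=[
    {"dx": 0,"dy": 0.12,"dz": 0,"wx": 0,"wy": 0,"wz": 0,"hand": 5},
    {"dx": 0,"dy": 0.24,"dz": 0,"wx": 0,"wy": 0,"wz": 0,"hand": 5},
    {"dx": 0,"dy": 0.24,"dz": 0.06,"wx": 0,"wy": 0,"wz": 0,"hand": 5},
    {"dx": 0,"dy": 0.24,"dz": 0.12,"wx": 0,"wy": 0,"wz": 0,"hand": 5},
    {"dx": 0,"dy": 0.24,"dz": 0.16,"wx": 0,"wy": 0,"wz": 0,"hand": 5},
  ],
)

```text
clock: 4.5
eef_pos: [0.5163, -0.0082, 0.0766]
tool_rot: [1.0, 0.011, -0.0, 0.0]
ft_force: [-3.6, 0.0, 14.8]
grip_width: 0.0054
grasp_force: 7.7
```

Request:
drive_tool(
  rows=[
    {"dx": 0,"dy": 0,"dz": -0.2,"wx": 0,"wy": 0,"wz": 0,"hand": 5},
    {"dx": 0,"dy": 0,"dz": -0.2,"wx": 0,"wy": 0,"wz": 0,"hand": 45},
    {"dx": 0,"dy": 0,"dz": -0.2,"wx": 0,"wy": 0,"wz": 0,"hand": 45},
    {"dx": 0,"dy": 0,"dz": -0.2,"wx": 0,"wy": 0,"wz": 0,"hand": 45},
    {"dx": 0,"dy": 0,"dz": -0.1,"wx": 0,"wy": 0,"wz": 0,"hand": 45},
    {"dx": 0,"dy": 0,"dz": 0,"wx": 0,"wy": 0,"wz": 0,"hand": 45},
    {"dx": 0,"dy": 0,"dz": 0.06,"wx": 0,"wy": 0,"wz": 0,"hand": 45},
    {"dx": 0,"dy": 0,"dz": 0.12,"wx": 0,"wy": 0,"wz": 0,"hand": 45},
  ],
)

```text
clock: 5.3
eef_pos: [0.5161, -0.0079, 0.0701]
tool_rot: [1.0, 0.011, -0.0, -0.0]
ft_force: [-0.2, -0.7, -0.4]
grip_width: 0.0452
grasp_force: 0.0
```

Request:
drive_tool(
  rows=[
    {"dx": 0,"dy": 0,"dz": 0.06,"wx": 0,"wy": 0,"wz": 0,"hand": 45},
    {"dx": 0,"dy": 0,"dz": 0.12,"wx": 0,"wy": 0,"wz": 0,"hand": 45},
    {"dx": 0,"dy": 0,"dz": 0.16,"wx": 0,"wy": 0,"wz": 0,"hand": 45},
  ],
)

```text
clock: 5.6
eef_pos: [0.5163, -0.0079, 0.0625]
tool_rot: [1.0, 0.011, -0.0, -0.0]
ft_force: [1.5, -0.7, -0.2]
grip_width: 0.0447
grasp_force: 0.0
```

Request:
drive_tool(
  rows=[
    {"dx": 0,"dy": 0,"dz": 0,"wx": 0,"wy": 0,"wz": 0,"hand": 30},
    {"dx": 0,"dy": 0,"dz": 0,"wx": 0,"wy": 0,"wz": 0,"hand": 20},
    {"dx": 0,"dy": 0,"dz": 0,"wx": 0,"wy": 0,"wz": 0,"hand": 10},
    {"dx": 0,"dy": 0,"dz": 0,"wx": 0,"wy": 0,"wz": 0,"hand": 6},
    {"dx": 0,"dy": 0,"dz": 0,"wx": 0,"wy": 0,"wz": 0,"hand": 6},
    {"dx": 0,"dy": 0,"dz": 0,"wx": 0,"wy": 0,"wz": 0,"hand": 6},
  ],
)

```text
clock: 6.2
eef_pos: [0.5166, -0.0087, 0.0632]
tool_rot: [1.0, 0.011, 0.0, 0.001]
ft_force: [-0.7, -4.7, 2.9]
grip_width: 0.0084
grasp_force: 60.0
```

Request:
drive_tool(
  rows=[
    {"dx": 0,"dy": -0.06,"dz": 0,"wx": 0,"wy": 0,"wz": 0,"hand": 6},
    {"dx": 0,"dy": -0.12,"dz": 0,"wx": 0,"wy": 0,"wz": 0,"hand": 6},
    {"dx": 0,"dy": -0.18,"dz": 0,"wx": 0,"wy": 0,"wz": 0,"hand": 6},
    {"dx": 0,"dy": -0.24,"dz": 0,"wx": 0,"wy": 0,"wz": 0,"hand": 6},
    {"dx": 0,"dy": -0.3,"dz": 0,"wx": 0,"wy": 0,"wz": 0,"hand": 6},
    {"dx": 0,"dy": -0.36,"dz": 0,"wx": 0,"wy": 0,"wz": 0,"hand": 6},
    {"dx": 0,"dy": -0.42,"dz": 0,"wx": 0,"wy": 0,"wz": 0,"hand": 6},
  ],
)

```text
clock: 6.9
eef_pos: [0.5161, 0.0125, 0.0632]
tool_rot: [1.0, 0.012, 0.0, -0.0]
ft_force: [-1.8, -4.6, 4.9]
grip_width: 0.0082
grasp_force: 60.4
```

Request:
drive_tool(
  rows=[
    {"dx": 0,"dy": -0.06,"dz": 0,"wx": 0,"wy": 0,"wz": 0,"hand": 6},
    {"dx": 0,"dy": -0.12,"dz": 0,"wx": 0,"wy": 0,"wz": 0,"hand": 6},
    {"dx": 0,"dy": -0.18,"dz": 0,"wx": 0,"wy": 0,"wz": 0,"hand": 6},
    {"dx": 0,"dy": -0.24,"dz": 0,"wx": 0,"wy": 0,"wz": 0,"hand": 6},
    {"dx": 0,"dy": -0.3,"dz": 0,"wx": 0,"wy": 0,"wz": 0,"hand": 6},
    {"dx": 0,"dy": -0.36,"dz": 0,"wx": 0,"wy": 0,"wz": 0,"hand": 6},
    {"dx": 0,"dy": -0.42,"dz": 0,"wx": 0,"wy": 0,"wz": 0,"hand": 6},
    {"dx": 0,"dy": -0.46,"dz": 0,"wx": 0,"wy": 0,"wz": 0,"hand": 6},
  ],
)

```text
clock: 7.7
eef_pos: [0.5158, 0.0239, 0.0632]
tool_rot: [1.0, 0.02, -0.0, -0.005]
ft_force: [-2.0, -5.0, 5.9]
grip_width: 0.008
grasp_force: 60.7
```

```bash
python3 - <<'E'
from h import *
im=bot.camera("scene")[:,:,::-1]; cv2.imwrite("pics/s4.png",im)
for x in(236,240,244,270,274,278):
    print(x,im[165:225,x].mean(1).astype(int).tolist())
E
```

```text
236 [49, 50, 51, 51, 51, 52, 51, 54, 59, 63, 64, 66, 67, 71, 77, 80, 79, 76, 77, 82, 85, 85, 78, 74, 75, 77, 76, 74, 70, 70, 71, 76, 78, 83, 90, 91, 97, 120, 148, 164, 169, 169, 168, 168, 168, 167, 166, 165, 166, 165, 165, 165, 166, 166, 166, 166, 167, 167, 167, 166]
240 [55, 52, 51, 51, 56, 82, 117, 132, 121, 99, 88, 92, 93, 90, 84, 81, 80, 76, 73, 71, 71, 75, 86, 96, 105, 113, 115, 116, 117, 120, 119, 115, 129, 171, 195, 196, 177, 152, 139, 139, 139, 143, 153, 163, 168, 169, 169, 169, 169, 168, 167, 167, 167, 167, 167, 167, 167, 166, 164, 164]
244 [64, 64, 67, 68, 69, 67, 64, 59, 57, 55, 56, 61, 66, 68, 73, 78, 79, 79, 77, 74, 74, 83, 98, 112, 119, 120, 121, 121, 119, 118, 116, 111, 110, 141, 179, 195, 183, 156, 141, 138, 138, 141, 151, 161, 167, 168, 168, 169, 168, 167, 167, 166, 167, 167, 167, 167, 167, 167, 167, 168]
270 [49, 50, 51, 49, 48, 46, 47, 46, 60, 82, 97, 98, 90, 84, 81, 74, 65, 60, 59, 60, 61, 60, 60, 60, 65, 71, 76, 79, 80, 81, 83, 83, 86, 91, 96, 108, 152, 199, 218, 205, 171, 144, 140, 140, 139, 145, 159, 171, 182, 190, 193, 193, 193, 192, 193, 192, 193, 193, 193, 194]
274 [45, 46, 46, 47, 47, 47, 47, 47, 56, 79, 104, 112, 105, 89, 83, 79, 70, 64, 61, 61, 58, 59, 59, 61, 62, 68, 73, 77, 79, 80, 82, 84, 90, 101, 109, 106, 135, 188, 218, 221, 199, 163, 142, 139, 140, 142, 151, 164, 176, 187, 193, 195, 195, 195, 195, 195, 195, 195, 195, 194]
278 [45, 45, 44, 46, 45, 45, 47, 46, 48, 66, 95, 112, 107, 94, 84, 80, 73, 65, 60, 58, 59, 60, 61, 59, 61, 66, 74, 82, 92, 100, 110, 120, 126, 130, 128, 120, 115, 151, 198, 217, 204, 170, 144, 138, 137, 138, 147, 165, 183, 193, 196, 196, 196, 196, 195, 195, 194, 194, 193, 192]
```

Request:
drive_tool(
  rows=[
    {"dx": 0,"dy": 0,"dz": 0,"wx": 0,"wy": 0,"wz": 0,"hand": 45},
    {"dx": 0,"dy": 0,"dz": 0,"wx": 0,"wy": 0,"wz": 0,"hand": 45},
    {"dx": 0,"dy": 0,"dz": 0,"wx": 0,"wy": 0,"wz": 0,"hand": 45},
    {"dx": 0,"dy": 0,"dz": -0.5,"wx": 0,"wy": 0,"wz": 0,"hand": 45},
    {"dx": 0,"dy": 0,"dz": -1.2,"wx": 0,"wy": 0,"wz": 0,"hand": 45},
    {"dx": 0,"dy": 0,"dz": -1.6,"wx": 0,"wy": 0,"wz": -1.7,"hand": 45},
    {"dx": 0,"dy": 0,"dz": -1.6,"wx": 0,"wy": 0,"wz": -3.4,"hand": 45},
    {"dx": 0,"dy": 0,"dz": -1.6,"wx": 0,"wy": 0,"wz": -5.1,"hand": 45},
    {"dx": 0,"dy": 0,"dz": -1.6,"wx": 0,"wy": 0,"wz": -6.8,"hand": 45},
    {"dx": 0,"dy": 0,"dz": -1.6,"wx": 0,"wy": 0,"wz": -8.5,"hand": 45},
    {"dx": 0,"dy": 0,"dz": -1.6,"wx": 0,"wy": 0,"wz": -10.2,"hand": 45},
    {"dx": 0,"dy": 0,"dz": -1.6,"wx": 0,"wy": 0,"wz": -11.9,"hand": 45},
    {"dx": 0,"dy": 0,"dz": -1.6,"wx": 0,"wy": 0,"wz": -13.6,"hand": 45},
    {"dx": 0,"dy": 0,"dz": -1.6,"wx": 0,"wy": 0,"wz": -15.3,"hand": 45},
    {"dx": 0,"dy": 0,"dz": -1.6,"wx": 0,"wy": 0,"wz": -17,"hand": 45},
    {"dx": 0,"dy": 0,"dz": -1.6,"wx": 0,"wy": 0,"wz": -18.7,"hand": 45},
    {"dx": 0,"dy": 0,"dz": -1.6,"wx": 0,"wy": 0,"wz": -20.4,"hand": 45},
    {"dx": 0,"dy": 0,"dz": -1.6,"wx": 0,"wy": 0,"wz": -22.1,"hand": 45},
    {"dx": 0,"dy": 0,"dz": -1.6,"wx": 0,"wy": 0,"wz": -23.8,"hand": 45},
    {"dx": 0,"dy": 0,"dz": -1.6,"wx": 0,"wy": 0,"wz": -25.5,"hand": 45},
  ],
)

```text
clock: 9.75
eef_pos: [0.5159, 0.0238, 0.1425]
tool_rot: [0.421, 0.907, 0.005, -0.003]
ft_force: [0.8, 0.1, 0.3]
grip_width: 0.0451
grasp_force: 0.0
```

```bash
python3 - <<'E'
from h import *
o=bot.get_obs();print({k:np.round(o[k],4) for k in("clock","joint_pos","eef_pos","tool_rot","ft_force")})
print(rel([.516,.0242,.14],181.3))
E
```

```text
{'clock': np.float64(9.75), 'joint_pos': array([ 0.039 ,  0.3078, -0.0672,  1.1962,  0.0111,  0.9077]), 'eef_pos': array([0.5159, 0.0238, 0.1425]), 'tool_rot': array([ 0.4208,  0.9071,  0.0048, -0.0027]), 'ft_force': array([0.8233, 0.0969, 0.3335])}
(array([0.004, 0.007, 0.051]), array([  0.115,  -0.063, -10.214]))
```

Request:
drive_tool(
  rows=[
    {"dx": 0,"dy": 0,"dz": 0,"wx": 0.1,"wy": -0.06,"wz": -1.7,"hand": 45},
    {"dx": 0,"dy": 0,"dz": 0,"wx": 0.1,"wy": -0.06,"wz": -3.4,"hand": 45},
    {"dx": 0,"dy": 0,"dz": 0,"wx": 0.1,"wy": -0.06,"wz": -5.1,"hand": 45},
    {"dx": 0,"dy": 0,"dz": 0.3,"wx": 0.1,"wy": -0.06,"wz": -6.8,"hand": 45},
    {"dx": 0,"dy": 0,"dz": 0.3,"wx": 0.115,"wy": -0.063,"wz": -8.5,"hand": 45},
    {"dx": 0,"dy": 0,"dz": 0.3,"wx": 0.115,"wy": -0.063,"wz": -10.2,"hand": 45},
    {"dx": 0,"dy": 0,"dz": 0.7,"wx": 0.115,"wy": -0.063,"wz": -10.2,"hand": 45},
    {"dx": 0,"dy": 0,"dz": 1.2,"wx": 0.115,"wy": -0.063,"wz": -10.2,"hand": 45},
    {"dx": 0,"dy": 0,"dz": 1.5,"wx": 0.115,"wy": -0.063,"wz": -10.2,"hand": 45},
    {"dx": 0,"dy": 0,"dz": 1.66,"wx": 0.115,"wy": -0.063,"wz": -10.2,"hand": 45},
    {"dx": 0,"dy": 0,"dz": 1.66,"wx": 0.115,"wy": -0.063,"wz": -10.2,"hand": 30},
    {"dx": 0,"dy": 0,"dz": 1.66,"wx": 0.115,"wy": -0.063,"wz": -10.2,"hand": 20},
    {"dx": 0,"dy": 0,"dz": 1.66,"wx": 0.115,"wy": -0.063,"wz": -10.2,"hand": 10},
    {"dx": 0,"dy": 0,"dz": 1.66,"wx": 0.115,"wy": -0.063,"wz": -10.2,"hand": 6},
    {"dx": 0,"dy": 0,"dz": 1.66,"wx": 0.115,"wy": -0.063,"wz": -10.2,"hand": 6},
    {"dx": 0,"dy": 0,"dz": 1.66,"wx": 0.115,"wy": -0.063,"wz": -10.2,"hand": 6},
  ],
)

```text
clock: 11.35
eef_pos: [0.5168, 0.0237, 0.0609]
tool_rot: [-0.007, 1.0, -0.001, 0.001]
ft_force: [-0.9, -2.2, 6.1]
grip_width: 0.0085
grasp_force: 60.6
```

```bash
python3 - <<'E'
from h import *
o=bot.get_obs();print({k:np.round(o[k],4) for k in("clock","joint_pos","eef_pos","tool_rot","ft_force")})
print(rel([.516,.0242,.14],181.3))
E
```

```text
{'clock': np.float64(11.35), 'joint_pos': array([ 0.0469,  0.3801, -0.1928,  0.9953, -0.0017,  0.032 ]), 'eef_pos': array([0.5168, 0.0237, 0.0609]), 'tool_rot': array([-7.4e-03,  1.0e+00, -8.0e-04,  1.3e-03]), 'ft_force': array([-0.8948, -2.17  ,  6.0609])}
(array([ 0.012,  0.008, -1.581]), array([-0.019,  0.03 , -0.09 ]))
```

Request:
drive_tool(
  rows=[
    {"dx": 0,"dy": 0.06,"dz": 0,"wx": 0,"wy": 0,"wz": 0,"hand": 6},
    {"dx": 0,"dy": 0.12,"dz": 0,"wx": 0,"wy": 0,"wz": 0,"hand": 6},
    {"dx": 0,"dy": 0.18,"dz": 0,"wx": 0,"wy": 0,"wz": 0,"hand": 6},
    {"dx": 0,"dy": 0.23,"dz": 0,"wx": 0,"wy": 0,"wz": 0,"hand": 6},
    {"dx": 0,"dy": 0.28,"dz": 0,"wx": 0,"wy": 0,"wz": 0,"hand": 6},
  ],
)

```text
clock: 11.85
eef_pos: [0.5165, 0.0362, 0.0609]
tool_rot: [-0.007, 1.0, -0.002, 0.001]
ft_force: [-0.6, -5.6, 6.3]
grip_width: 0.0085
grasp_force: 60.8
```

Request:
drive_tool(
  rows=[
    {"dx": 0,"dy": 0.02,"dz": 0,"wx": 0,"wy": 0,"wz": 0,"hand": 6},
    {"dx": 0,"dy": 0.04,"dz": 0,"wx": 0,"wy": 0,"wz": 0,"hand": 6},
    {"dx": 0,"dy": 0.06,"dz": 0,"wx": 0,"wy": 0,"wz": 0,"hand": 6},
  ],
)

```text
clock: 12.15
eef_pos: [0.5165, 0.0391, 0.0609]
tool_rot: [-0.007, 1.0, -0.002, 0.001]
ft_force: [-1.1, -5.7, 6.3]
grip_width: 0.0085
grasp_force: 60.8
```

Request:
drive_tool(
  rows=[
    {"dx": 0,"dy": 0.02,"dz": 0,"wx": 0,"wy": 0,"wz": 0,"hand": 6},
  ],
)

```text
clock: 12.25
eef_pos: [0.5164, 0.0401, 0.0609]
tool_rot: [-0.007, 1.0, -0.002, 0.001]
ft_force: [-0.4, -6.1, 6.9]
grip_width: 0.0085
grasp_force: 60.8
```

Request:
drive_tool(
  rows=[
    {"dx": 0,"dy": 0.02,"dz": 0,"wx": 0,"wy": 0,"wz": 0,"hand": 6},
  ],
)

```text
clock: 12.35
eef_pos: [0.5164, 0.0411, 0.0609]
tool_rot: [-0.007, 1.0, -0.002, 0.001]
ft_force: [-2.0, -7.1, 6.0]
grip_width: 0.0085
grasp_force: 60.8
```

Request:
drive_tool(
  rows=[
    {"dx": 0,"dy": 0.02,"dz": 0,"wx": 0,"wy": 0,"wz": 0,"hand": 6},
  ],
)

```text
clock: 12.45
eef_pos: [0.5164, 0.0421, 0.0609]
tool_rot: [-0.007, 1.0, -0.002, 0.001]
ft_force: [-0.9, -7.0, 7.1]
grip_width: 0.0083
grasp_force: 60.8
```

Request:
drive_tool(
  rows=[
    {"dx": 0,"dy": 0.01,"dz": 0,"wx": 0,"wy": 0,"wz": 0,"hand": 6},
  ],
)

```text
clock: 12.55
eef_pos: [0.5164, 0.0426, 0.0609]
tool_rot: [-0.007, 1.0, -0.002, 0.001]
ft_force: [-1.1, -6.7, 6.5]
grip_width: 0.0081
grasp_force: 60.8
```

Request:
drive_tool(
  rows=[
    {"dx": 0,"dy": 0.01,"dz": 0,"wx": 0,"wy": 0,"wz": 0,"hand": 6},
  ],
)

```text
clock: 12.65
eef_pos: [0.5164, 0.0431, 0.0609]
tool_rot: [-0.007, 1.0, -0.002, 0.001]
ft_force: [-0.8, -6.5, 6.4]
grip_width: 0.0082
grasp_force: 60.8
```

Request:
drive_tool(
  rows=[
    {"dx": 0,"dy": 0.01,"dz": 0,"wx": 0,"wy": 0,"wz": 0,"hand": 6},
  ],
)

```text
clock: 12.75
eef_pos: [0.5163, 0.0436, 0.0609]
tool_rot: [-0.007, 1.0, -0.002, 0.001]
ft_force: [-0.8, -6.1, 6.0]
grip_width: 0.008
grasp_force: 60.8
```

Request:
drive_tool(
  rows=[
    {"dx": 0,"dy": 0.01,"dz": 0,"wx": 0,"wy": 0,"wz": 0,"hand": 6},
  ],
)

```text
clock: 12.85
eef_pos: [0.5163, 0.0441, 0.0609]
tool_rot: [-0.007, 1.0, -0.002, 0.001]
ft_force: [0.0, -6.5, 6.9]
grip_width: 0.0085
grasp_force: 60.8
```

Request:
drive_tool(
  rows=[
    {"dx": 0,"dy": 0.01,"dz": 0,"wx": 0,"wy": 0,"wz": 0,"hand": 6},
  ],
)

```text
clock: 12.95
eef_pos: [0.5163, 0.0446, 0.0609]
tool_rot: [-0.007, 1.0, -0.002, 0.001]
ft_force: [-0.6, -6.1, 6.4]
grip_width: 0.0088
grasp_force: 60.8
```

Request:
drive_tool(
  rows=[
    {"dx": 0,"dy": 0.01,"dz": 0,"wx": 0,"wy": 0,"wz": 0,"hand": 6},
  ],
)

```text
clock: 13.05
eef_pos: [0.5163, 0.0451, 0.0609]
tool_rot: [-0.007, 1.0, -0.002, 0.001]
ft_force: [-1.3, -6.9, 5.7]
grip_width: 0.0087
grasp_force: 60.8
```

Request:
drive_tool(
  rows=[
    {"dx": 0,"dy": 0.01,"dz": 0,"wx": 0,"wy": 0,"wz": 0,"hand": 6},
  ],
)

```text
clock: 13.15
eef_pos: [0.5163, 0.0452, 0.0609]
tool_rot: [-0.007, 1.0, -0.003, 0.001]
ft_force: [-0.6, -8.2, 6.5]
grip_width: 0.0085
grasp_force: 60.8
```

```bash
python3 - <<'E'
from h import *
o=bot.get_obs();print({k:np.round(o[k],4) for k in("clock","eef_pos","ft_force")})
im=bot.camera("scene")[:,:,::-1];t=bot.camera("top")[:,:,::-1]; cv2.imwrite("pics/s5.png",im); cv2.imwrite("pics/t5.png",t)
A=cv2.resize(im[160:225,225:300],None,fx=5.3,fy=5.3,interpolation=cv2.INTER_CUBIC);B=cv2.resize(t[190:270,230:305],(397,424),interpolation=cv2.INTER_CUBIC)
cv2.imwrite("pics/m5.png",np.hstack([A,B[:A.shape[0],:]]))
E
```

```text
{'clock': np.float64(13.15), 'eef_pos': array([0.5163, 0.0452, 0.0609]), 'ft_force': array([-0.5705, -8.2421,  6.5102])}
```

View pics/m5.png

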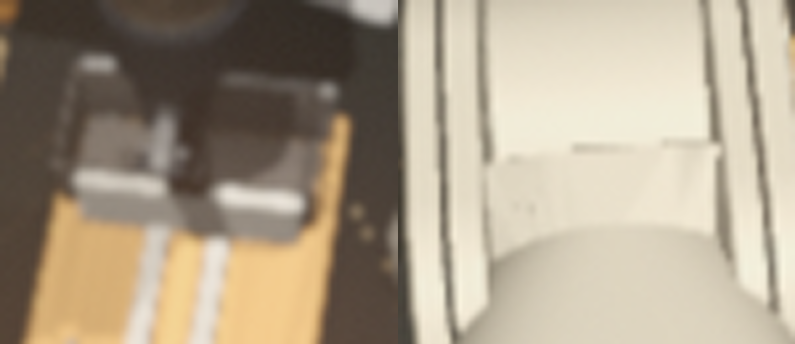

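The fence now sits against the tin, and the tin against the backstop (crop ~75-330, row 190). The force has started to rise, so I'm firming up slightly.

Request:
drive_tool(
  rows=[
    {"dx": 0,"dy": 0.005,"dz": 0,"wx": 0,"wy": 0,"wz": 0,"hand": 6},
  ],
)

```text
clock: 13.35
eef_pos: [0.5163, 0.0452, 0.0609]
tool_rot: [-0.007, 1.0, -0.003, 0.001]
ft_force: [-0.9, -8.5, 6.0]
grip_width: 0.0087
grasp_force: 60.8
```

Request:
drive_tool(
  rows=[
    {"dx": 0,"dy": 0.005,"dz": 0,"wx": 0,"wy": 0,"wz": 0,"hand": 6},
  ],
)

```text
clock: 13.45
eef_pos: [0.5163, 0.0452, 0.061]
tool_rot: [-0.007, 1.0, -0.003, 0.001]
ft_force: [-1.2, -9.3, 6.1]
grip_width: 0.008
grasp_force: 60.8
```

Request:
drive_tool(
  rows=[
    {"dx": 0,"dy": 0.005,"dz": 0,"wx": 0,"wy": 0,"wz": 0,"hand": 6},
  ],
)

```text
clock: 13.55
eef_pos: [0.5163, 0.0452, 0.0609]
tool_rot: [-0.007, 1.0, -0.003, 0.001]
ft_force: [-0.1, -9.8, 6.9]
grip_width: 0.0086
grasp_force: 60.8
```

Request:
drive_tool(
  rows=[
    {"dx": 0,"dy": 0.02,"dz": 0,"wx": 0,"wy": 0,"wz": 0,"hand": 6},
    {"dx": 0,"dy": 0.02,"dz": 0,"wx": 0,"wy": 0,"wz": 0,"hand": 6},
    {"dx": 0,"dy": 0.02,"dz": 0,"wx": 0,"wy": 0,"wz": 0,"hand": 6},
    {"dx": 0,"dy": 0,"dz": 0,"wx": 0,"wy": 0,"wz": 0,"hand": 45},
    {"dx": 0,"dy": 0,"dz": 0,"wx": 0,"wy": 0,"wz": 0,"hand": 45},
    {"dx": 0,"dy": 0,"dz": 0,"wx": 0,"wy": 0,"wz": 0,"hand": 45},
    {"dx": 0,"dy": 0,"dz": -0.5,"wx": 0,"wy": 0,"wz": 0,"hand": 45},
    {"dx": 0,"dy": 0,"dz": -1.2,"wx": 0,"wy": 0,"wz": 0,"hand": 45},
    {"dx": 0,"dy": 0,"dz": -1.8,"wx": 0,"wy": 0,"wz": 0,"hand": 45},
    {"dx": 0,"dy": -0.5,"dz": -2.0,"wx": 0,"wy": 0,"wz": -1,"hand": 45},
    {"dx": 0,"dy": -1.2,"dz": -2.0,"wx": 0,"wy": 0,"wz": -2,"hand": 45},
    {"dx": 0,"dy": -1.9,"dz": -2.0,"wx": 0,"wy": 0,"wz": -3,"hand": 45},
    {"dx": 0,"dy": -2.6,"dz": -2.0,"wx": 0,"wy": 0,"wz": -3.3,"hand": 45},
    {"dx": 0,"dy": -2.85,"dz": -2.0,"wx": 0,"wy": 0,"wz": -3.3,"hand": 45},
    {"dx": 0,"dy": -2.85,"dz": -2.0,"wx": 0,"wy": 0,"wz": -3.3,"hand": 45},
  ],
)

```text
clock: 15.05
eef_pos: [0.5175, -0.0951, 0.1597]
tool_rot: [-0.149, 0.989, -0.0, -0.0]
ft_force: [-0.5, 0.1, 0.1]
grip_width: 0.0449
grasp_force: 0.0
```

```bash
python3 - <<'E'
from h import *
o=bot.get_obs();print({k:np.round(o[k],4) for k in("clock","joint_pos","eef_pos","tool_rot","ft_force")})
im=bot.camera("scene")[:,:,::-1]; cv2.imwrite("pics/s6.png",im)
A=cv2.resize(im[160:260,215:300],None,fx=6,fy=6,interpolation=cv2.INTER_CUBIC)
e=o["eef_pos"]
for P,c in((e+[0,0,-.011],(0,0,255)),(e+[0,0,.062],(255,0,0)),(g2w(P0,[[0,0,.074]])[0],(0,255,0))):
    q=(proj("scene",P)[0]-[215,160]+.5)*6; cv2.circle(A,tuple(int(v) for v in q),4,c,2); print(q)
cv2.imwrite("pics/m6.png",A)
E
```

```text
{'clock': np.float64(15.05), 'joint_pos': array([-1.814e-01,  3.149e-01, -1.090e-02,  1.245e+00, -5.000e-04,
       -4.812e-01]), 'eef_pos': array([ 0.5175, -0.0951,  0.1597]), 'tool_rot': array([-1.493e-01,  9.888e-01, -2.000e-04, -1.000e-04]), 'ft_force': array([-0.5365,  0.1082,  0.0816])}
[211.86759892 388.86519486]
[201.30628159 312.72504707]
[224.38005203 464.22925289]
```

View pics/m6.png

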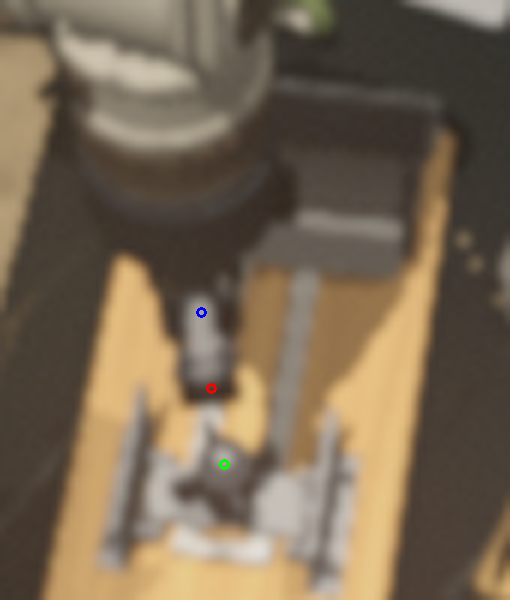

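```bash
python3 - <<'E'
from h import *
print(rel([.5194,-.0981,.07],164.3))
E
```

```text
(array([-0.012, -0.092,  1.793]), array([ 0.000e+00, -3.000e-03,  6.593e+00]))
```

Request:
drive_tool(
  rows=[
    {"dx": 0,"dy": -0.03,"dz": 0.2,"wx": 0,"wy": 0,"wz": 1.6,"hand": 45},
    {"dx": -0.01,"dy": -0.06,"dz": 0.4,"wx": 0,"wy": 0,"wz": 3.2,"hand": 45},
    {"dx": -0.01,"dy": -0.09,"dz": 0.8,"wx": 0,"wy": 0,"wz": 4.8,"hand": 45},
    {"dx": -0.01,"dy": -0.09,"dz": 1.2,"wx": 0,"wy": 0,"wz": 6.4,"hand": 45},
    {"dx": -0.01,"dy": -0.09,"dz": 1.6,"wx": 0,"wy": 0,"wz": 6.6,"hand": 45},
    {"dx": -0.01,"dy": -0.09,"dz": 1.79,"wx": 0,"wy": 0,"wz": 6.6,"hand": 45},
    {"dx": -0.01,"dy": -0.09,"dz": 1.79,"wx": 0,"wy": 0,"wz": 6.6,"hand": 45},
  ],
)

```text
clock: 15.8
eef_pos: [0.5182, -0.0967, 0.069]
tool_rot: [0.135, 0.991, -0.0, -0.002]
ft_force: [-0.3, -0.1, -0.0]
grip_width: 0.0451
grasp_force: 0.0
```

```bash
python3 - <<'E'
from h import *
print(rel([.5194,-.0981,.012],164.3))
E
```

```text
(array([-0.034, -0.019,  1.14 ]), array([-0.009, -0.035,  0.037]))
```

Request:
drive_tool(
  rows=[
    {"dx": -0.03,"dy": -0.02,"dz": 0.2,"wx": 0,"wy": -0.03,"wz": 0,"hand": 45},
    {"dx": -0.03,"dy": -0.02,"dz": 0.4,"wx": 0,"wy": -0.03,"wz": 0,"hand": 45},
    {"dx": -0.03,"dy": -0.02,"dz": 0.55,"wx": 0,"wy": -0.03,"wz": 0,"hand": 45},
    {"dx": -0.03,"dy": -0.02,"dz": 0.65,"wx": 0,"wy": -0.03,"wz": 0,"hand": 45},
  ],
)

```text
clock: 16.2
eef_pos: [0.5203, -0.0998, 0.0372]
tool_rot: [0.136, 0.991, -0.001, 0.001]
ft_force: [-0.4, -0.1, -0.2]
grip_width: 0.0451
grasp_force: 0.0
```

Request:
drive_tool(
  rows=[
    {"dx": 0,"dy": 0,"dz": 0.07,"wx": 0,"wy": 0,"wz": 0,"hand": 45},
    {"dx": 0,"dy": 0,"dz": 0.14,"wx": 0,"wy": 0,"wz": 0,"hand": 45},
  ],
)

```text
clock: 16.4
eef_pos: [0.5208, -0.0999, 0.0308]
tool_rot: [0.136, 0.991, -0.001, 0.002]
ft_force: [-0.1, 0.6, 0.4]
grip_width: 0.0448
grasp_force: 0.0
```

Request:
drive_tool(
  rows=[
    {"dx": 0,"dy": 0,"dz": 0.07,"wx": 0,"wy": 0,"wz": 0,"hand": 45},
    {"dx": 0,"dy": 0,"dz": 0.14,"wx": 0,"wy": 0,"wz": 0,"hand": 45},
  ],
)

```text
clock: 16.6
eef_pos: [0.5209, -0.0999, 0.0239]
tool_rot: [0.136, 0.991, -0.001, 0.002]
ft_force: [-0.1, -0.3, 0.6]
grip_width: 0.0448
grasp_force: 0.0
```

Request:
drive_tool(
  rows=[
    {"dx": 0.04,"dy": 0.03,"dz": 0,"wx": 0,"wy": 0,"wz": 0,"hand": 45},
    {"dx": 0.04,"dy": 0.03,"dz": 0.1,"wx": 0,"wy": 0,"wz": 0,"hand": 45},
    {"dx": 0.04,"dy": 0.03,"dz": 0.16,"wx": 0,"wy": 0,"wz": 0,"hand": 45},
    {"dx": 0.04,"dy": 0.03,"dz": 0.2,"wx": 0,"wy": 0,"wz": 0,"hand": 45},
  ],
)

```text
clock: 17.0
eef_pos: [0.519, -0.0978, 0.0136]
tool_rot: [0.136, 0.991, -0.001, 0.001]
ft_force: [-0.7, 0.9, 0.5]
grip_width: 0.0452
grasp_force: 0.0
```

Now close on the hub.

Request:
drive_tool(
  rows=[
    {"dx": 0,"dy": 0,"dz": 0,"wx": 0,"wy": 0,"wz": 0,"hand": 35},
    {"dx": 0,"dy": 0,"dz": 0,"wx": 0,"wy": 0,"wz": 0,"hand": 28},
    {"dx": 0,"dy": 0,"dz": 0,"wx": 0,"wy": 0,"wz": 0,"hand": 22},
    {"dx": 0,"dy": 0,"dz": 0,"wx": 0,"wy": 0,"wz": 0,"hand": 22},
  ],
)

```text
clock: 17.4
eef_pos: [0.5194, -0.0983, 0.0141]
tool_rot: [0.136, 0.991, -0.001, 0.002]
ft_force: [0.8, -1.9, 0.2]
grip_width: 0.0265
grasp_force: 54.0
```

```bash
python3 - <<'E'
from h import *
o=bot.get_obs();print({k:np.round(o[k],4) for k in("joint_pos","ft_force","ft_torque")})
E
```

```text
{'joint_pos': array([-0.1859,  0.4531, -0.2198,  0.8943, -0.002 ,  0.0877]), 'ft_force': array([ 0.8484, -1.9412,  0.1504]), 'ft_torque': array([-0.4465,  0.0157, -0.045 ])}
```

Request:
drive_tool(
  rows=[
    {"dx": 0,"dy": 0,"dz": 0,"wx": 0,"wy": 0,"wz": 1,"hand": 22},
    {"dx": 0,"dy": 0,"dz": 0.01,"wx": 0,"wy": 0,"wz": 2,"hand": 22},
    {"dx": 0,"dy": 0,"dz": 0.01,"wx": 0,"wy": 0,"wz": 3,"hand": 22},
    {"dx": 0,"dy": 0,"dz": 0.01,"wx": 0,"wy": 0,"wz": 4,"hand": 22},
    {"dx": 0,"dy": 0,"dz": 0.01,"wx": 0,"wy": 0,"wz": 5,"hand": 22},
    {"dx": 0,"dy": 0,"dz": 0.02,"wx": 0,"wy": 0,"wz": 6,"hand": 22},
    {"dx": 0,"dy": 0,"dz": 0.02,"wx": 0,"wy": 0,"wz": 7,"hand": 22},
  ],
)

```text
clock: 18.1
eef_pos: [0.5194, -0.0983, 0.0132]
tool_rot: [0.429, 0.903, -0.0, 0.002]
ft_force: [0.5, -2.2, -0.3]
grip_width: 0.0264
grasp_force: 55.9
```

```bash
cat > st.py <<'E'
from h import *
o=bot.get_obs();print({k:np.round(o[k],3).tolist() for k in("clock","ft_force","ft_torque","grip_width")},"q6",o["joint_pos"][5],"tau6",o["tau"][5],"psi",R.from_quat(o["tool_rot"]).as_euler('ZYX',degrees=True).round(2),o["eef_pos"].round(4))
E
python3 st.py
```

```text
{'clock': 18.1, 'ft_force': [0.504, -2.233, -0.256], 'ft_torque': [-0.408, 0.004, 0.028], 'grip_width': 0.026} q6 0.7019000565074639 tau6 -0.6700377725064754 psi [129.14   0.24 179.95] [ 0.5194 -0.0983  0.0132]
```

Request:
drive_tool(
  rows=[
    {"dx": 0,"dy": 0,"dz": 0,"wx": 0,"wy": 0,"wz": 1,"hand": 22},
    {"dx": 0,"dy": 0,"dz": 0,"wx": 0,"wy": 0,"wz": 2,"hand": 22},
    {"dx": 0,"dy": 0,"dz": 0.01,"wx": 0,"wy": 0,"wz": 3,"hand": 22},
    {"dx": 0,"dy": 0,"dz": 0.01,"wx": 0,"wy": 0,"wz": 3,"hand": 22},
  ],
)

```text
clock: 18.5
eef_pos: [0.5194, -0.0983, 0.0128]
tool_rot: [0.542, 0.84, -0.0, 0.002]
ft_force: [-1.0, -3.1, 1.3]
grip_width: 0.0265
grasp_force: 56.1
```

```bash
python3 st.py; python3 - <<'E'
from h import *
im=bot.camera("scene")[:,:,::-1]; cv2.imwrite("pics/s7.png",im)
cv2.imwrite("pics/m7.png",cv2.resize(im[180:280,205:305],None,fx=6,fy=6,interpolation=cv2.INTER_CUBIC))
E
```

```text
{'clock': 18.5, 'ft_force': [-1.04, -3.13, 1.283], 'ft_torque': [-0.478, 0.101, -0.06], 'grip_width': 0.027} q6 0.9601784437973578 tau6 0.32046220265328884 psi [114.34   0.22 179.89] [ 0.5194 -0.0983  0.0128]
```

View pics/m7.png

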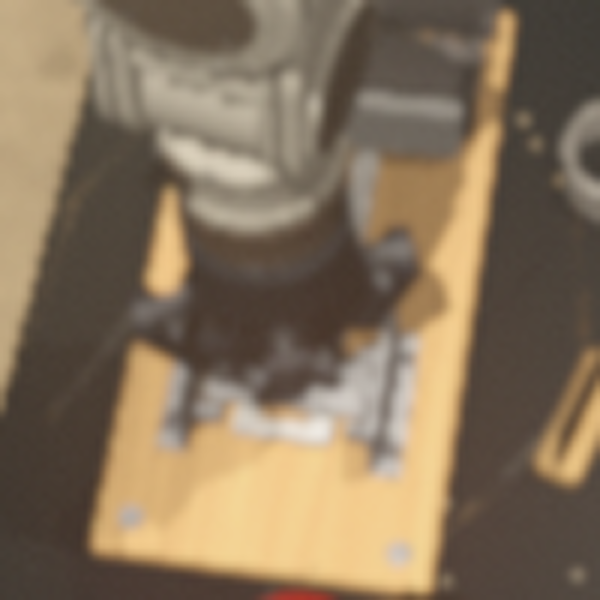

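Request:
drive_tool(
  rows=[
    {"dx": 0,"dy": 0,"dz": 0,"wx": 0,"wy": 0,"wz": 0,"hand": 42},
    {"dx": 0,"dy": 0,"dz": 0,"wx": 0,"wy": 0,"wz": 0,"hand": 42},
    {"dx": 0,"dy": 0,"dz": -0.3,"wx": 0,"wy": 0,"wz": 0,"hand": 44},
    {"dx": 0,"dy": 0,"dz": -0.7,"wx": 0,"wy": 0,"wz": 0,"hand": 44},
    {"dx": 0,"dy": 0,"dz": -1,"wx": 0,"wy": 0,"wz": -1,"hand": 44},
    {"dx": 0,"dy": 0,"dz": -1,"wx": 0,"wy": 0,"wz": -2.7,"hand": 44},
    {"dx": 0,"dy": 0,"dz": -1,"wx": 0,"wy": 0,"wz": -4.4,"hand": 44},
    {"dx": 0,"dy": 0,"dz": -1,"wx": 0,"wy": 0,"wz": -6.1,"hand": 44},
    {"dx": 0,"dy": 0,"dz": -1,"wx": 0,"wy": 0,"wz": -7.8,"hand": 44},
    {"dx": 0,"dy": 0,"dz": -1,"wx": 0,"wy": 0,"wz": -9.5,"hand": 44},
    {"dx": 0,"dy": 0,"dz": -1,"wx": 0,"wy": 0,"wz": -11.2,"hand": 44},
    {"dx": 0,"dy": 0,"dz": -1,"wx": 0,"wy": 0,"wz": -12.9,"hand": 44},
    {"dx": 0,"dy": 0,"dz": -1,"wx": 0,"wy": 0,"wz": -14.6,"hand": 44},
    {"dx": 0,"dy": 0,"dz": -1,"wx": 0,"wy": 0,"wz": -16.3,"hand": 44},
    {"dx": 0,"dy": 0,"dz": -1,"wx": 0,"wy": 0,"wz": -18,"hand": 44},
    {"dx": 0,"dy": 0,"dz": -1,"wx": 0,"wy": 0,"wz": -18,"hand": 44},
  ],
)

```text
clock: 20.15
eef_pos: [0.5189, -0.0973, 0.0623]
tool_rot: [-0.211, 0.977, -0.001, 0.001]
ft_force: [0.1, 0.2, 1.0]
grip_width: 0.0441
grasp_force: 0.0
```

```bash
python3 st.py
```

```text
{'clock': 20.15, 'ft_force': [0.108, 0.187, 1.023], 'ft_torque': [0.003, -0.01, 0.019], 'grip_width': 0.044} q6 -0.6106989636548561 tau6 -0.6670230813324451 psi [-1.5561e+02  1.1000e-01 -1.7988e+02] [ 0.5189 -0.0973  0.0623]
```

Request:
drive_tool(
  rows=[
    {"dx": 0,"dy": -0.01,"dz": 0.3,"wx": 0,"wy": 0,"wz": 0,"hand": 44},
    {"dx": 0,"dy": -0.01,"dz": 0.5,"wx": 0,"wy": 0,"wz": 0,"hand": 44},
    {"dx": 0,"dy": -0.01,"dz": 0.7,"wx": 0,"wy": 0,"wz": 0,"hand": 44},
    {"dx": 0,"dy": -0.01,"dz": 0.9,"wx": 0,"wy": 0,"wz": 0,"hand": 44},
    {"dx": 0,"dy": -0.01,"dz": 1.02,"wx": 0,"wy": 0,"wz": 0,"hand": 44},
    {"dx": 0,"dy": -0.01,"dz": 1.02,"wx": 0,"wy": 0,"wz": 0,"hand": 35},
    {"dx": 0,"dy": -0.01,"dz": 1.02,"wx": 0,"wy": 0,"wz": 0,"hand": 28},
    {"dx": 0,"dy": -0.01,"dz": 1.02,"wx": 0,"wy": 0,"wz": 0,"hand": 22},
    {"dx": 0,"dy": -0.01,"dz": 1.02,"wx": 0,"wy": 0,"wz": 0,"hand": 22},
    {"dx": 0,"dy": -0.01,"dz": 1.02,"wx": 0,"wy": 0,"wz": 0,"hand": 22},
  ],
)

```text
clock: 21.15
eef_pos: [0.5194, -0.0984, 0.0114]
tool_rot: [-0.211, 0.978, -0.001, 0.001]
ft_force: [1.0, -0.1, -4.8]
grip_width: 0.0269
grasp_force: 54.8
```

```bash
python3 st.py
```

```text
{'clock': 21.15, 'ft_force': [0.959, -0.101, -4.795], 'ft_torque': [-0.147, -0.062, -0.036], 'grip_width': 0.027} q6 -0.6111839785875641 tau6 -0.04883538116700947 psi [-1.5566e+02  1.0000e-01 -1.7983e+02] [ 0.5194 -0.0984  0.0114]
```

Request:
drive_tool(
  rows=[
    {"dx": 0,"dy": 0,"dz": -0.01,"wx": 0,"wy": 0,"wz": 1,"hand": 22},
    {"dx": 0,"dy": 0,"dz": -0.01,"wx": 0,"wy": 0,"wz": 2,"hand": 22},
    {"dx": 0,"dy": 0,"dz": 0,"wx": 0,"wy": 0,"wz": 3,"hand": 22},
    {"dx": 0,"dy": 0,"dz": 0,"wx": 0,"wy": 0,"wz": 4,"hand": 22},
  ],
)

```text
clock: 21.55
eef_pos: [0.5194, -0.0984, 0.0109]
tool_rot: [-0.036, 0.999, -0.001, 0.001]
ft_force: [2.8, -1.2, -8.6]
grip_width: 0.027
grasp_force: 55.5
```

```bash
python3 st.py
```

```text
{'clock': 21.55, 'ft_force': [2.78, -1.166, -8.568], 'ft_torque': [-0.214, -0.399, 0.069], 'grip_width': 0.027} q6 -0.25882581772998486 tau6 -0.6575974635779858 psi [-1.7585e+02  1.4000e-01 -1.7988e+02] [ 0.5194 -0.0984  0.0109]
```

Request:
drive_tool(
  rows=[
    {"dx": 0,"dy": 0,"dz": 0,"wx": 0,"wy": 0,"wz": 1,"hand": 22},
    {"dx": 0,"dy": 0,"dz": 0,"wx": 0,"wy": 0,"wz": 2,"hand": 22},
    {"dx": 0,"dy": 0,"dz": 0.01,"wx": 0,"wy": 0,"wz": 3,"hand": 22},
    {"dx": 0,"dy": 0,"dz": 0.01,"wx": 0,"wy": 0,"wz": 4,"hand": 22},
  ],
)

```text
clock: 21.95
eef_pos: [0.5194, -0.0984, 0.0104]
tool_rot: [0.138, 0.99, -0.001, 0.001]
ft_force: [2.7, -0.7, -9.3]
grip_width: 0.027
grasp_force: 55.5
```

```bash
python3 st.py
```

```text
{'clock': 21.95, 'ft_force': [2.65, -0.72, -9.325], 'ft_torque': [-0.236, -0.424, 0.052], 'grip_width': 0.027} q6 0.09023571333203166 tau6 -0.6570338644087315 psi [ 1.6415e+02  1.7000e-01 -1.7993e+02] [ 0.5194 -0.0984  0.0104]
```

Request:
drive_tool(
  rows=[
    {"dx": 0,"dy": 0,"dz": 0.02,"wx": 0,"wy": 0,"wz": 1,"hand": 22},
    {"dx": 0,"dy": 0,"dz": 0.03,"wx": 0,"wy": 0,"wz": 2,"hand": 22},
    {"dx": 0,"dy": 0,"dz": 0.04,"wx": 0,"wy": 0,"wz": 3,"hand": 22},
    {"dx": 0,"dy": 0,"dz": 0.04,"wx": 0,"wy": 0,"wz": 4,"hand": 22},
  ],
)

```text
clock: 22.35
eef_pos: [0.5194, -0.0984, 0.0097]
tool_rot: [0.308, 0.951, -0.0, 0.002]
ft_force: [-1.3, -0.5, -0.2]
grip_width: 0.0265
grasp_force: 56.3
```

```bash
python3 st.py
```

```text
{'clock': 22.35, 'ft_force': [-1.272, -0.489, -0.218], 'ft_torque': [-0.065, 0.254, 0.048], 'grip_width': 0.027} q6 0.43930780786200907 tau6 -0.6706344522535801 psi [144.15   0.22 179.99] [ 0.5194 -0.0984  0.0097]
```

Request:
drive_tool(
  rows=[
    {"dx": 0,"dy": 0,"dz": 0,"wx": 0,"wy": 0,"wz": 1,"hand": 22},
    {"dx": 0,"dy": 0,"dz": 0.01,"wx": 0,"wy": 0,"wz": 2,"hand": 22},
    {"dx": 0,"dy": 0,"dz": 0.01,"wx": 0,"wy": 0,"wz": 3,"hand": 22},
    {"dx": 0,"dy": 0,"dz": 0.02,"wx": 0,"wy": 0,"wz": 4,"hand": 22},
  ],
)

```text
clock: 22.75
eef_pos: [0.5195, -0.0984, 0.0091]
tool_rot: [0.468, 0.884, -0.0, 0.002]
ft_force: [-2.5, 0.1, 5.0]
grip_width: 0.0266
grasp_force: 56.8
```

```bash
python3 st.py
```

```text
{'clock': 22.75, 'ft_force': [-2.457, 0.145, 4.955], 'ft_torque': [0.006, 0.697, -0.004], 'grip_width': 0.027} q6 0.7884531279229791 tau6 -0.680126678198576 psi [124.15   0.21 179.9 ] [ 0.5195 -0.0984  0.0091]
```

Request:
drive_tool(
  rows=[
    {"dx": 0,"dy": 0,"dz": -0.03,"wx": 0,"wy": 0,"wz": 1,"hand": 22},
    {"dx": 0,"dy": 0,"dz": -0.03,"wx": 0,"wy": 0,"wz": 2,"hand": 22},
    {"dx": 0,"dy": 0,"dz": -0.03,"wx": 0,"wy": 0,"wz": 2,"hand": 22},
  ],
)

```text
clock: 23.05
eef_pos: [0.5194, -0.0984, 0.009]
tool_rot: [0.542, 0.84, -0.0, 0.002]
ft_force: [1.8, -0.9, -7.6]
grip_width: 0.0268
grasp_force: 56.2
```

```bash
python3 st.py
```

```text
{'clock': 23.05, 'ft_force': [1.822, -0.892, -7.609], 'ft_torque': [-0.182, -0.342, -0.003], 'grip_width': 0.027} q6 0.95942508042816 tau6 0.3235885966569185 psi [1.1435e+02 1.6000e-01 1.7991e+02] [ 0.5194 -0.0984  0.009 ]
```

Request:
drive_tool(
  rows=[
    {"dx": 0,"dy": 0,"dz": 0,"wx": 0,"wy": 0,"wz": 0,"hand": 42},
    {"dx": 0,"dy": 0,"dz": 0,"wx": 0,"wy": 0,"wz": 0,"hand": 42},
    {"dx": 0,"dy": 0,"dz": -0.3,"wx": 0,"wy": 0,"wz": 0,"hand": 44},
    {"dx": 0,"dy": 0,"dz": -0.7,"wx": 0,"wy": 0,"wz": 0,"hand": 44},
    {"dx": 0,"dy": 0,"dz": -1,"wx": 0,"wy": 0,"wz": -1,"hand": 44},
    {"dx": 0,"dy": 0,"dz": -1,"wx": 0,"wy": 0,"wz": -2.7,"hand": 44},
    {"dx": 0,"dy": 0,"dz": -1,"wx": 0,"wy": 0,"wz": -4.4,"hand": 44},
    {"dx": 0,"dy": 0,"dz": -1,"wx": 0,"wy": 0,"wz": -6.1,"hand": 44},
    {"dx": 0,"dy": 0,"dz": -1,"wx": 0,"wy": 0,"wz": -7.8,"hand": 44},
    {"dx": 0,"dy": 0,"dz": -1,"wx": 0,"wy": 0,"wz": -9.5,"hand": 44},
    {"dx": 0,"dy": 0,"dz": -1,"wx": 0,"wy": 0,"wz": -11.2,"hand": 44},
    {"dx": 0,"dy": 0,"dz": -1,"wx": 0,"wy": 0,"wz": -12.9,"hand": 44},
    {"dx": 0,"dy": 0,"dz": -1,"wx": 0,"wy": 0,"wz": -14.6,"hand": 44},
    {"dx": 0,"dy": 0,"dz": -1,"wx": 0,"wy": 0,"wz": -16.3,"hand": 44},
    {"dx": 0,"dy": 0,"dz": -1,"wx": 0,"wy": 0,"wz": -18,"hand": 44},
    {"dx": 0,"dy": 0,"dz": -1,"wx": 0,"wy": 0,"wz": -18,"hand": 44},
  ],
)

```text
clock: 24.65
eef_pos: [0.5197, -0.0982, 0.0603]
tool_rot: [-0.211, 0.977, -0.001, 0.002]
ft_force: [-0.2, -0.4, -0.6]
grip_width: 0.0444
grasp_force: 0.0
```

```bash
python3 st.py
```

```text
{'clock': 24.65, 'ft_force': [-0.234, -0.415, -0.636], 'ft_torque': [0.03, -0.002, -0.004], 'grip_width': 0.044} q6 -0.6115842294454462 tau6 -0.6675087846815586 psi [-1.5562e+02  1.7000e-01 -1.7980e+02] [ 0.5197 -0.0982  0.0603]
```

Request:
drive_tool(
  rows=[
    {"dx": 0,"dy": 0,"dz": 0.3,"wx": 0,"wy": 0,"wz": 0,"hand": 44},
    {"dx": 0,"dy": 0,"dz": 0.5,"wx": 0,"wy": 0,"wz": 0,"hand": 44},
    {"dx": 0,"dy": 0,"dz": 0.7,"wx": 0,"wy": 0,"wz": 0,"hand": 44},
    {"dx": 0,"dy": 0,"dz": 0.9,"wx": 0,"wy": 0,"wz": 0,"hand": 44},
    {"dx": 0,"dy": 0,"dz": 1.02,"wx": 0,"wy": 0,"wz": 0,"hand": 44},
    {"dx": 0,"dy": 0,"dz": 1.02,"wx": 0,"wy": 0,"wz": 0,"hand": 35},
    {"dx": 0,"dy": 0,"dz": 1.02,"wx": 0,"wy": 0,"wz": 0,"hand": 28},
    {"dx": 0,"dy": 0,"dz": 1.02,"wx": 0,"wy": 0,"wz": 0,"hand": 22},
    {"dx": 0,"dy": 0,"dz": 1.02,"wx": 0,"wy": 0,"wz": 0,"hand": 22},
    {"dx": 0,"dy": 0,"dz": 1.02,"wx": 0,"wy": 0,"wz": 0,"hand": 22},
  ],
)

```text
clock: 25.65
eef_pos: [0.5194, -0.0984, 0.0084]
tool_rot: [-0.211, 0.978, -0.001, 0.001]
ft_force: [0.5, -1.4, -4.7]
grip_width: 0.0274
grasp_force: 56.1
```

```bash
python3 st.py
```

```text
{'clock': 25.65, 'ft_force': [0.513, -1.396, -4.732], 'ft_torque': [-0.192, -0.083, -0.001], 'grip_width': 0.027} q6 -0.6112411433041662 tau6 -0.012182761856820434 psi [-1.5566e+02  1.0000e-01 -1.7983e+02] [ 0.5194 -0.0984  0.0084]
```

Request:
drive_tool(
  rows=[
    {"dx": 0,"dy": 0,"dz": 0,"wx": 0,"wy": 0,"wz": 1,"hand": 22},
    {"dx": 0,"dy": 0,"dz": 0,"wx": 0,"wy": 0,"wz": 2,"hand": 22},
    {"dx": 0,"dy": 0,"dz": 0.01,"wx": 0,"wy": 0,"wz": 3,"hand": 22},
  ],
)

```text
clock: 25.95
eef_pos: [0.5194, -0.0985, 0.0082]
tool_rot: [-0.08, 0.997, -0.001, 0.001]
ft_force: [-0.6, -0.9, 0.8]
grip_width: 0.0267
grasp_force: 58.4
```

```bash
python3 st.py
```

```text
{'clock': 25.95, 'ft_force': [-0.554, -0.871, 0.752], 'ft_torque': [-0.09, 0.223, 0.28], 'grip_width': 0.027} q6 -0.34656039616948653 tau6 -0.433709928765893 psi [-1.7082e+02  1.4000e-01 -1.7985e+02] [ 0.5194 -0.0985  0.0082]
```

Request:
drive_tool(
  rows=[
    {"dx": 0,"dy": 0,"dz": 0,"wx": 0,"wy": 0,"wz": 0,"hand": 22},
    {"dx": 0,"dy": 0,"dz": 0,"wx": 0,"wy": 0,"wz": 0,"hand": 22},
  ],
)

```text
clock: 26.15
eef_pos: [0.5195, -0.0984, 0.0082]
tool_rot: [-0.082, 0.997, -0.001, 0.001]
ft_force: [-0.4, -1.1, -1.3]
grip_width: 0.0268
grasp_force: 58.2
```

```bash
python3 st.py
```

```text
{'clock': 26.15, 'ft_force': [-0.421, -1.083, -1.32], 'ft_torque': [-0.177, 0.146, 0.045], 'grip_width': 0.027} q6 -0.3510118620067835 tau6 0.003058019938180223 psi [-1.7057e+02  1.5000e-01 -1.7986e+02] [ 0.5195 -0.0984  0.0082]
```

Request:
drive_tool(
  rows=[
    {"dx": 0,"dy": 0,"dz": 0,"wx": 0,"wy": 0,"wz": 0.3,"hand": 22},
  ],
)

```text
clock: 26.25
eef_pos: [0.5195, -0.0984, 0.0082]
tool_rot: [-0.069, 0.998, -0.001, 0.001]
ft_force: [-0.8, -1.9, -0.4]
grip_width: 0.0268
grasp_force: 58.3
```

```bash
python3 st.py
```

```text
{'clock': 26.25, 'ft_force': [-0.807, -1.859, -0.432], 'ft_torque': [-0.235, 0.185, 0.306], 'grip_width': 0.027} q6 -0.3235925998731875 tau6 -0.023569600889459252 psi [-1.7214e+02  1.6000e-01 -1.7986e+02] [ 0.5195 -0.0984  0.0082]
```

Request:
drive_tool(
  rows=[
    {"dx": 0,"dy": 0,"dz": 0,"wx": 0,"wy": 0,"wz": 0,"hand": 22},
    {"dx": 0,"dy": 0,"dz": 0,"wx": 0,"wy": 0,"wz": 0,"hand": 22},
    {"dx": 0,"dy": 0,"dz": 0,"wx": 0,"wy": 0,"wz": 0,"hand": 44},
    {"dx": 0,"dy": 0,"dz": 0,"wx": 0,"wy": 0,"wz": 0,"hand": 44},
    {"dx": 0,"dy": 0,"dz": 0,"wx": 0,"wy": 0,"wz": 0,"hand": 44},
    {"dx": 0,"dy": 0,"dz": -0.4,"wx": 0,"wy": 0,"wz": 0,"hand": 44},
    {"dx": 0,"dy": 0,"dz": -1,"wx": 0,"wy": 0,"wz": 0,"hand": 44},
    {"dx": 0,"dy": 0,"dz": -1.8,"wx": 0,"wy": 0,"wz": 0,"hand": 44},
    {"dx": 0,"dy": 0,"dz": -2.6,"wx": 0,"wy": 0,"wz": 0,"hand": 44},
    {"dx": 0,"dy": -0.8,"dz": -3,"wx": 0,"wy": 0,"wz": 0,"hand": 44},
    {"dx": 0,"dy": -1.6,"dz": -3,"wx": 0,"wy": 0,"wz": 0,"hand": 44},
    {"dx": 0,"dy": -2.4,"dz": -3,"wx": 0,"wy": 0,"wz": 0,"hand": 44},
    {"dx": 0,"dy": -3.2,"dz": -3,"wx": 0,"wy": 0,"wz": 0,"hand": 44},
    {"dx": 0,"dy": -4,"dz": -3,"wx": 0,"wy": 0,"wz": 0,"hand": 44},
    {"dx": 0,"dy": -4,"dz": -3,"wx": 0,"wy": 0,"wz": 0,"hand": 44},
    {"dx": 0,"dy": -4,"dz": -3,"wx": 0,"wy": 0,"wz": 0,"hand": 44},
  ],
)

```text
clock: 27.85
eef_pos: [0.546, -0.2968, 0.1578]
tool_rot: [-0.067, 0.998, -0.001, 0.001]
ft_force: [-0.7, 0.3, 0.8]
grip_width: 0.0439
grasp_force: 0.0
```

```bash
python3 st.py; python3 - <<'E'
from h import *
t=bot.camera("top")[:,:,::-1]; s=bot.camera("scene")[:,:,::-1]
A=cv2.resize(t[185:270,230:330],(500,425),interpolation=cv2.INTER_CUBIC);B=cv2.resize(s[160:245,225:285],(300,425),interpolation=cv2.INTER_CUBIC)
cv2.imwrite("pics/end.png",np.hstack([A,B]))
E
```

```text
{'clock': 27.85, 'ft_force': [-0.66, 0.313, 0.825], 'ft_torque': [0.013, -0.001, 0.023], 'grip_width': 0.044} q6 -0.63326228667568 tau6 -0.011899966048076749 psi [-1.7226e+02  1.2000e-01 -1.7993e+02] [ 0.546  -0.2968  0.1578]
```

View pics/end.png

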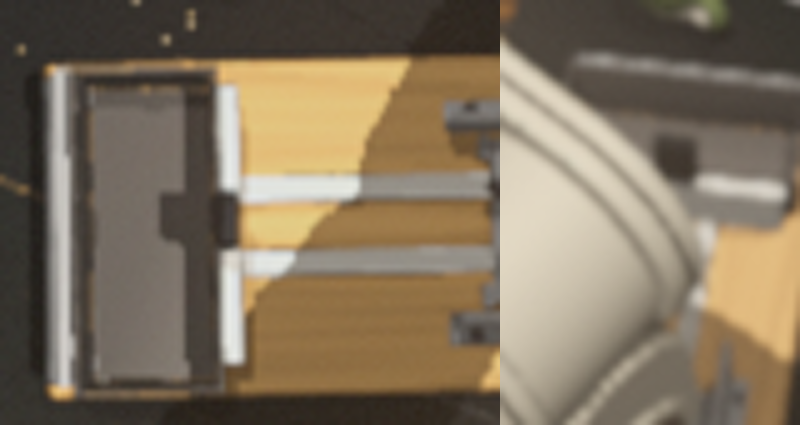

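The top view shows the tin (crop 78-218) flush between the backstop (50-75) and the fence (218-243). It is square with no visible gap, so I'm handing the job in.

```bash
python3 -c "
from workcell import bot
print(bot.job_done())"
```

```text
the job is handed in; nothing more can be done
None
```

I handed the job in at about 28 s: the tin is square against the backstop with the fence against it. The nut is clamped at about 0.3 N m, an estimated 30–38 N on the strap. The judge gave no verdict.

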